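# Load the battery box and snap its clip cover on, holding it down

## Robot

A 6-joint arm with a two-finger parallel gripper is mounted at the origin on a cart in front of the work surface, level with it; the furniture and walls round the work are solid. World frame = base frame: x ahead of the robot, y to its left, z up, the work surface at z = 0. Lengths are in m, angles in degrees, forces in N, time in s.
With the tool pointing down it reaches from about 0.3 to 0.75 m from the base axis. Payload 8.5 kg.
Tool frame: the origin (TCP) lies on the centre line of the jaws, within the pads' length; the fingertips stand 14 mm ahead of it and the grasp point (between the pads) lies 5 mm behind it; z points along the fingers, x is the direction in which the jaws open and shut, and the axes are right-handed (so a half turn about z gives the same grasp; the last joint's range is limited). The gripper opens to 85 mm and grips with 20 to 120 N. Pads are 22 mm wide; open, the fingers measure 114 mm over their backs; the gripper's body (76 mm by 85 mm) begins 54 mm behind the grasp point. The pads swing forward as they close: fully open they stand 13 mm farther back than shut.
Start: joints at [58.768, 21.807, 74.336, -0, 83.858, -12.336], TCP at [0.178, 0.52, 0.245] pointing down, gripper open.
Joint ranges: [-178.18, 178.18], [-50.72, 133.34], [12.68, 142.11], [-81.47, 261.47], [9.98, 163.14], [-165.26, 165.26]. Speed limits (degrees/s): [136.94, 136.94, 180, 180, 180, 180].

## Interface

Orientations are given as a 3x3 rotation matrix whose columns are the frame's x, y, z axes.
In Python, from rig import * gives the robot as it stands.
- The arm moves only by the shell command python3 -m crank 'ROWS' [FORCE]. ROWS is JSON, one flat list of numbers, 7 for each row, row after row: the turn, a rotation vector about the world's x, y, z in rad, then the shift along the world's x, y, z in m, then the opening in per cent of the stroke, from 0 (shut) to 100 (fully open). A call has 1 to 20 rows; each row shifts and turns the commanded pose from where the row before left it; what a row does not reach is not made up. A row lasts 1/10 s, in which the tool goes at most 50 mm and 8.59 degrees, less where a joint would pass 70% of its speed; a pose out of reach is approached as far as the arm can. A call is refused whole if a number of a shift passes 0.05 or a number of a turn 0.15, either way. A call with a gripper value outside its range is refused whole. The fingers move at their own pace and stop on an object; FORCE is the grip in N (left out, the last holds). Time passes only in rows, so rows that do not move let the fingers close. It gives the time, the measured TCP pose, the force and the opening at its end, in the units of the state.
- observe(): the state, without advancing time (a new reading comes with each control period).
- get_image(name): name is "scene" or "top" or "wrist"; returns a dict with "frame" (400x640x3 uint8, red, green, blue), "fov_y" (degrees; the focal length in pixels is half the picture's height over the tangent of half this angle, whatever the lens; pixels are square), "cx", "cy" (the principal point, pixels), "world_to_cam" (4x4, takes a point from world to camera coordinates). Camera axes: x right, y up, looking along -z (the intrinsics and any distortion apply to the point x, -y, -z); pixel columns grow to the right and rows downward; lengths in m; the calibration is good to about 2 mm. A picture is of the moment at which its call begins. There is no depth.
- close_job(): hands the job in, once; it reports no verdict.
The state is a dict: "time_s": time; "q": joint angles; "qvel": joint speeds; "joint_efforts": joint torques, N m; "position": TCP position; "tool_rot": TCP orientation; "ft_force": force on the tool from outside, world axes, zero at the start; "wrist_torque": the same for the moment, N m; "grip_width": finger opening in m.
Only numpy, scipy, OpenCV 4.12 (cv2) and the standard library are available. Lean on these libraries where they do the work, as an engineer would, in place of code of your own. Each camera call takes 0.05 s, during which the arm holds its last target. There are 200 camera calls.

## Task

Lay the AA cell in the tray of the battery box (either way round), let go of it, then set the clip cover over the box by its grip rib and press it straight down until both catches snap and it sits fully home. Do not let go at the end: finish with the gripper still on the cover, pressing it down with 5 N or more. Leave the other things on the desk where they are.

Things in the scene. Friction and masses are not known exactly. Their poses are not given: they have to be found in the camera images.
- battery_box: battery box, fixed on the flat black mat: aluminium plate 150 (x) x 80 (y) x 8 mm; on it a black open tray for one AA cell along x, a black end block at each end (x = 29 to 40 mm either side, 40 mm wide in y, top 27 mm above its underside, edges rounded), beyond these two grey catch housings (x = 54 to 66 mm, top 26 mm). Origin: centre of underside, z up
- cell_seat (a point): where the cell's centre lies when home in the tray: on the box's middle line, 22 mm above the box's underside; x is the cell's direction. The tray floor is 14 mm above the box's underside; two low rails along x, 17 mm apart inside and 25 mm outside, have their tops 19 mm above the box's underside; 58 mm between the end blocks
- cover_seat (a point): where cover_grip lies when the cover is home with its lower edge on the plate: over the box's middle, 45 mm above the box's underside; x as the box's. Coming down, the cover is guided by the end blocks (1.5 mm play all round), meets the catches 10 mm above home, needs roughly 10 to 15 N, snaps some 5 mm above home, then bottoms
- catch_a (a joint): sprung steel catch with a rounded nose pointing inward at the +x end of the box, 18 mm above the box's underside: 0 m = in (at rest, and again once the cover has snapped home); pushed outward to about 0.0025 while the cover's snap rib passes
- catch_b (a joint): the same at the -x end of the box, positive outward
- cover_grip (a point): loose grey clip cover, open side down: cap 89 (x) x 49 (y) x 27 mm, inside 83 x 43 x 24 mm, a snap rib low on each x end; on its flat top a grip rib 44 (x) x 12 (y) x 20 mm high; 60 g. The point is the grip rib's centre, 37 mm above the lower edge, 10 mm above the flat top; x along the rib, z up. Fits either way round
- cell_mid (a point): the AA cell, lying on the desk beside the mat: 15 mm diameter, 50 mm long, rolls if pushed. This point is its centre (7.7 mm above the desk at the start); x runs along its length
- solder_spool: bystander, to be left alone: small spool of solder wire, 69x59x33 mm; origin at its underside
- tape_roll: bystander, to be left alone: roll of paper tape lying flat, 92 mm across, 46 mm high; origin at its underside
- screw_tin: bystander, to be left alone: round tin, 64 mm across, 24 mm high; origin at its underside
- marker: bystander, to be left alone: felt marker, 136 mm long, 18 mm thick; origin at its underside
- needle_pliers: bystander, to be left alone: needle-nose pliers lying flat, 101x129x12 mm; origin at its underside
- eraser: bystander, to be left alone: block eraser, 34x44x12 mm; origin at its underside

How it is judged (in metres and radians):
On the way, in this order (a step that is already met when the one before it is completed fails the run):
1. the AA cell lies in the tray and is let go (x of cell_mid in the frame of battery_box between -0.006 and 0.006 m and y of cell_mid in the frame of battery_box between -0.003 and 0.003 m and z of cell_mid in the frame of battery_box between 0.019 and 0.024 m and angle between the x axis of cell_mid and the x axis of battery_box, either way round below 0.12 rad and contact force between the fingers and cell below 0.2 N), for 0.3 s.
2. the cover is snapped home over the cell (x of cover_grip in the frame of battery_box between -0.004 and 0.004 m and y of cover_grip in the frame of battery_box between -0.004 and 0.004 m and z of cover_grip in the frame of battery_box between 0.043 and 0.047 m and angle between the z axis of cover_grip and the z axis of battery_box, either way round below 0.06 rad and angle between the x axis of cover_grip and the x axis of battery_box, either way round below 0.1 rad and value of joint each of catch_a, catch_b below 0.001 m), for 0.2 s.
At the end, for the whole second after the job is handed in: cell in the tray (within 6 mm along, 3 mm across, 0.12 rad); cover home on the plate (height within 2 mm, centre within 4 mm, level within 0.06 rad), both catches back in (below 1 mm); gripper still on the cover (over 3 N), cover bearing on the box with over 4 N (all of step 2 and x of cell_mid in the frame of battery_box between -0.006 and 0.006 m and y of cell_mid in the frame of battery_box between -0.003 and 0.003 m and z of cell_mid in the frame of battery_box between 0.019 and 0.024 m and angle between the x axis of cell_mid and the x axis of battery_box, either way round below 0.12 rad and contact force between the fingers and cover above 3 N and contact force between cover and battery_box above 4 N); the arm keeps its last pose, push and grip.
It fails at once if a bystander (solder spool, tape roll, screw tin, marker, needle pliers, eraser) is moved by more than 30 mm (distance of any of solder_spool, tape_roll, screw_tin, marker, needle_pliers, eraser from where it was at the start of the episode above 0.03 m).
It also fails if it takes over 58 s, if anything falls off the work surface, if the arm or the gripper's body presses on something with over 40 N, if the wrist force passes 120 N, or if a joint passes its speed limit or range.

## Working session

There is one attempt and no reset: what is moved stays moved. The work goes in short steps, Python scripts to look and compute and a shell command to move; the robot and the scene stay as the last step left them, time stands still between calls to the robot, and variables do not carry over. Pictures are saved under pics/ and viewed, about 8 in all and at most 12, crops included, and the job is handed in when it is done.

```bash
mkdir -p pics; ls; python3 - <<'E'
from rig import *
import cv2,pickle
s=observe();print(s)
for n in("top","scene","wrist"):
    d=get_image(n);cv2.imwrite(f"pics/{n}0.png",d["frame"][:,:,::-1]);pickle.dump(d,open(f"pics/{n}0.pkl","wb"))
    print(n,{k:v for k,v in d.items() if k!="frame"})
E
```

```text
pics
{'time_s': 0.0, 'q': array([ 5.87695907e+01,  2.18401216e+01,  7.43870330e+01, -1.44156108e-03,
        8.38598153e+01, -1.23341087e+01]), 'qvel': array([ 0.04918578, -0.07832017,  0.09410166, -0.02737361, -0.02612721,
       -0.07779169]), 'joint_efforts': array([-9.95733317e-04, -4.48457515e+01, -2.31281018e+01, -2.60815359e-04,
        4.78827264e-03,  1.37471193e-05]), 'position': array([0.17795592, 0.52010032, 0.2447065 ]), 'tool_rot': array([[ 3.23853198e-01,  9.46107034e-01, -7.65617774e-04],
       [ 9.46106173e-01, -3.23853964e-01, -1.31092027e-03],
       [-1.48821924e-03, -2.99809982e-04, -9.99998848e-01]]), 'ft_force': array([ 0.16310027,  0.06222903, -0.17335634]), 'wrist_torque': array([ 0.02074665, -0.00871112,  0.03808704]), 'grip_width': 0.08507251921317385}
top {'fov_y': 48.61014694484213, 'cx': 319.73569193087644, 'cy': 199.23715083277648, 'world_to_cam': array([[-0.01948683, -0.99967488, -0.01644349,  0.00961424],
       [ 0.98305984, -0.02215566,  0.18194087, -0.4926885 ],
       [-0.18224603, -0.01261949,  0.98317198, -1.20986199],
       [ 0.        ,  0.        ,  0.        ,  1.        ]])}
scene {'fov_y': 53.80557887842524, 'cx': 321.8859260351648, 'cy': 205.3308541692746, 'world_to_cam': array([[ 0.59423375, -0.80427957,  0.00454211, -0.29182363],
       [ 0.61630239,  0.45896275,  0.63994105, -0.34607444],
       [-0.51677617, -0.37747526,  0.76841058, -0.79410092],
       [ 0.        ,  0.        ,  0.        ,  1.        ]])}
wrist {'fov_y': 66.19012767310323, 'cx': 310.7006164662463, 'cy': 201.82583205335428, 'world_to_cam': array([[ 3.23897612e-01,  9.46091755e-01, -8.53074891e-04,
        -5.49763648e-01],
       [-9.07407492e-01,  3.10398472e-01, -2.83309780e-01,
         3.78785613e-02],
       [-2.67772254e-01,  9.25374479e-02,  9.59028071e-01,
        -3.80261539e-01],
       [ 0.00000000e+00,  0.00000000e+00,  0.00000000e+00,
         1.00000000e+00]])}
```

View pics/top0.png

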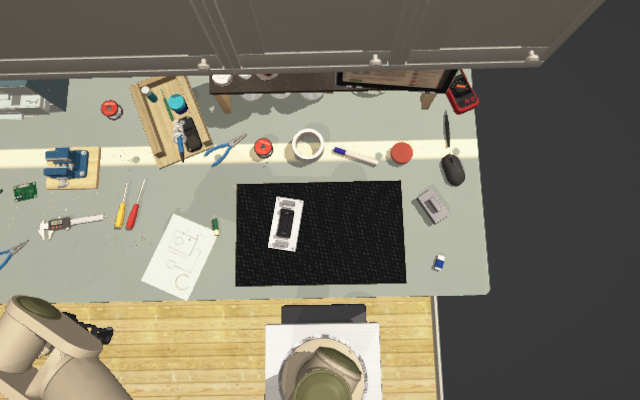

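View pics/scene0.png

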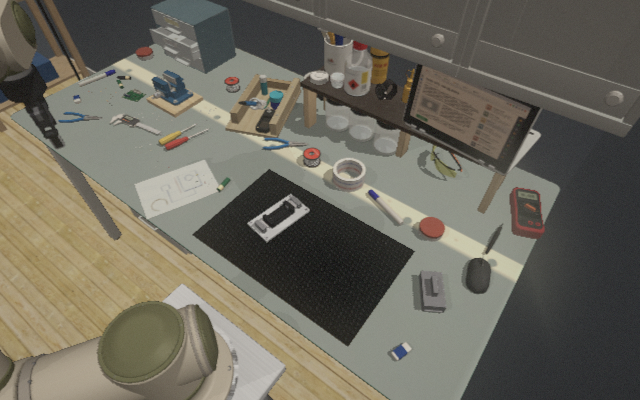

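The top view shows the box at (286,224), the cell at (215,227) and the cover at (433,205). I'll enlarge these three areas next.

```bash
cat > h.py <<'E'
import numpy as np,cv2,pickle
def ray(d,u,v):
    f=200/np.tan(np.radians(d["fov_y"]/2));T=d["world_to_cam"]
    r=T[:3,:3].T@np.array([(u-d["cx"])/f,-(v-d["cy"])/f,-1]);c=-T[:3,:3].T@T[:3,3];return c,r
def pt(d,u,v,z):
    c,r=ray(d,u,v);return (c+r*(z-c[2])/r[2]).round(4)
def proj(d,p):
    f=200/np.tan(np.radians(d["fov_y"]/2));T=d["world_to_cam"];q=T[:3,:3]@np.asarray(p)+T[:3,3]
    return np.array([d["cx"]+f*q[0]/-q[2],d["cy"]-f*q[1]/-q[2]])
def crop(d,u,v,w,h,s):
    im=d["frame"][v:v+h,u:u+w,::-1];im=cv2.resize(im,None,fx=s,fy=s,interpolation=cv2.INTER_CUBIC)
    for i in range(0,w,10):cv2.putText(im,str(u+i),(i*s,8),0,.3,(0,255,255),1);cv2.line(im,(i*s,10),(i*s,16),(0,255,255),1)
    for i in range(0,h,10):cv2.putText(im,str(v+i),(0,i*s+4),0,.3,(0,255,255),1)
    return im
def load(n):return pickle.load(open(f"pics/{n}.pkl","rb"))
E
python3 - <<'E'
from h import *
d=load("top0")
a=[crop(d,200,195,40,60,9)[:540],crop(d,260,190,50,60,9)[:540]]
b=crop(d,410,180,50,60,9)
im=np.hstack([a[0][:,:],a[1],b]);im=cv2.resize(im,None,fx=.63,fy=.63,interpolation=cv2.INTER_AREA);cv2.imwrite("pics/c1.png",im);print(im.shape)
for n,u,v,z in(("box",286,224,.02),("cell",215,227,.008),("cover",433,205,.03)):print(n,pt(d,u,v,z))
s=load("scene0")
for n,u,v,z in(("box",279,217,.02),("cell",224,185,.008),("cover",432,290,.03)):print(n,pt(s,u,v,z))
E
```

```text
(340, 794, 3)
box [0.4275 0.0977 0.02  ]
cell [0.4247 0.3048 0.008 ]
cover [ 0.4716 -0.323   0.03  ]
box [0.424  0.0902 0.02  ]
cell [0.4255 0.2974 0.008 ]
cover [ 0.4649 -0.3275  0.03  ]
```

View pics/c1.png

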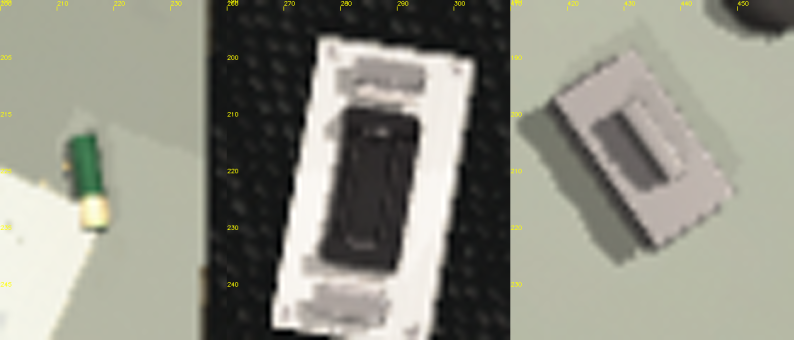

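Cell axis is about +7.5°, box about -9° and cover about +35°. The wrist camera gives better accuracy, so I'll move over the cell.

```bash
python3 -m crank '[0,0,0.1135,0.035,-0.031,-0.006,100, 0,0,0.1135,0.035,-0.031,-0.006,100, 0,0,0.1135,0.035,-0.031,-0.006,100, 0,0,0.1135,0.035,-0.031,-0.006,100, 0,0,0,0.035,-0.031,-0.006,100, 0,0,0,0.035,-0.031,-0.006,100, 0,0,0,0.035,-0.031,-0.006,100, 0,0,0,0,0,0,100, 0,0,0,0,0,0,100]'
python3 - <<'E'
from rig import *
from h import *
s=observe();print(s['position'],s['tool_rot'].round(3),s['time_s'])
d=get_image("wrist");pickle.dump(d,open("pics/wrist1.pkl","wb"))
cv2.imwrite("pics/wrist1.png",d["frame"][:,:,::-1])
c=ray(d,0,0)[0];print("cam in tool",s['tool_rot'].T@(c-s['position']),proj(d,[.425,.301,.0077]))
E
```

```text
time_s: 1.05
position: [0.4234, 0.3027, 0.2029]
tool_rot: [[-0.122, 0.993, -0.001], [0.993, 0.122, -0.0], [-0.0, -0.001, -1.0]]
ft_force: [-0.9, 0.2, 0.7]
grip_width: 0.0851
[0.42340972 0.30273861 0.20290315] [[-0.122  0.993 -0.001]
 [ 0.993  0.122 -0.   ]
 [-0.    -0.001 -1.   ]] 1.05
cam in tool [-0.00015387 -0.0713543  -0.13015981] [309.01820844 181.1899867 ]
```

View pics/wrist1.png

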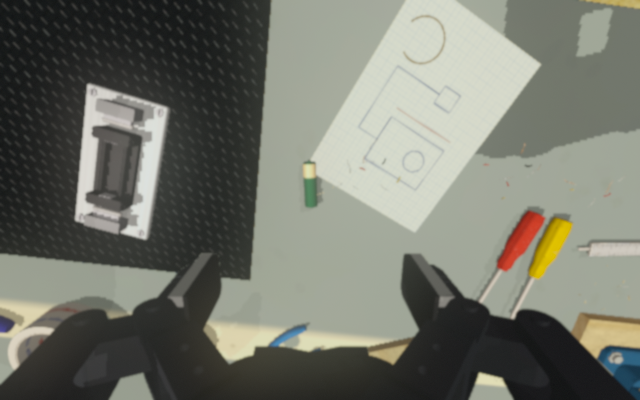

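The wrist view shows the cell at about (310,184) and the box plate with corners at about (90,84), (169,106), (147,240) and (76,220). I'll enlarge both.

```bash
python3 - <<'E'
from h import *
d=load("wrist1")
a=crop(d,65,75,115,175,4)[:600];a=cv2.resize(a,(395,600),interpolation=cv2.INTER_AREA) if 0 else crop(d,65,75,115,150,4)
b=cv2.resize(crop(d,290,150,42,75,8),None,fx=1,fy=1)
b2=crop(d,65,200,84,50,4)
im=np.zeros((600,800,3),np.uint8);im[:600,:460]=a;im[:600,460:796]=b[:600,:336]
cv2.imwrite("pics/c2.png",im)
cv2.imwrite("pics/c2b.png",b2)
# undistorted check on plate
c=[pt(d,u,v,.009) for u,v in((90,84),(169,106),(147,240),(76,220))]
print(c,[np.linalg.norm(c[i]-c[(i+1)%4]) for i in range(4)],np.mean(c,0))
E
```

```text
[array([0.3535, 0.0741, 0.009 ]), array([0.365 , 0.1515, 0.009 ]), array([0.5155, 0.1254, 0.009 ]), array([0.5006, 0.0471, 0.009 ])] [np.float64(0.07824966453602214), np.float64(0.1527463911193976), np.float64(0.07970508139384841), np.float64(0.14955738029264895)] [0.43365  0.099525 0.009   ]
```

View pics/c2.png

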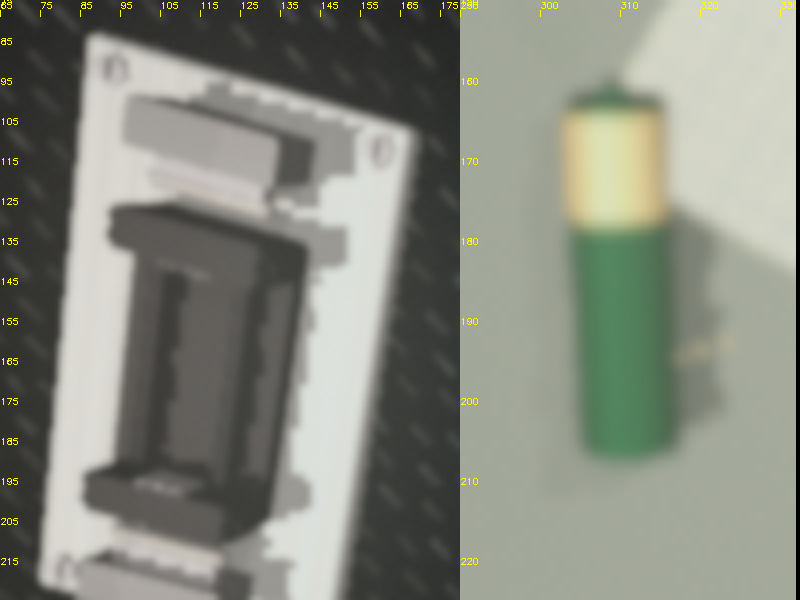

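```bash
python3 - <<'E'
from h import *
d=load("wrist1");t=load("top0")
z=.0077
A=pt(d,307.9,160.3,z);B=pt(d,311.3,207,z);m=(A+B)/2
print("cell",A,B,m,np.linalg.norm(A-B)); p,q=pt(d,309,170,z),pt(d,310.9,200,z);print(np.degrees(np.arctan2(*(p-q)[[1,0]]))%180, np.degrees(np.arctan2(*(A-B)[[1,0]]))%180)
a,b=pt(d,303,170,.008),pt(d,315.3,170,.008);print(a,b,np.linalg.norm(a-b))
print(proj(t,m))
E
```

```text
cell [0.4026 0.2971 0.0077] [0.4538 0.307  0.0077] [0.4282  0.30205 0.0077 ] 0.05214834609074383
10.472824019117638 10.943623718544899
[0.4135 0.2931 0.008 ] [0.4119 0.3062 0.008 ] 0.013197348218486924
[215.99948945 225.80275283]
```

```bash
python3 -m crank '[0,0,0.065,0.0048,-0.0007,-0.04,50, 0,0,0,0,0,-0.04,50, 0,0,0,0,0,-0.04,50, 0,0,0,0,0,-0.04,50, 0,0,0,0,0,-0.015,50, 0,0,0,0,0,-0.0104,50, 0,0,0,0,0,0,50,0,0,0,0,0,0,50]' 20
python3 - <<'E'
from rig import *
from h import *
d=get_image("wrist");pickle.dump(d,open("pics/wrist2.pkl","wb"))
im=d["frame"][100:,120:520,::-1];cv2.imwrite("pics/wrist2.png",cv2.resize(im,None,fx=1.9,fy=1.9))
E
```

```text
time_s: 1.9
position: [0.428, 0.3033, 0.0188]
tool_rot: [[-0.189, 0.982, 0.001], [0.982, 0.189, 0.001], [0.0, 0.002, -1.0]]
ft_force: [0.1, -0.3, -0.2]
grip_width: 0.0426
```

View pics/wrist2.png

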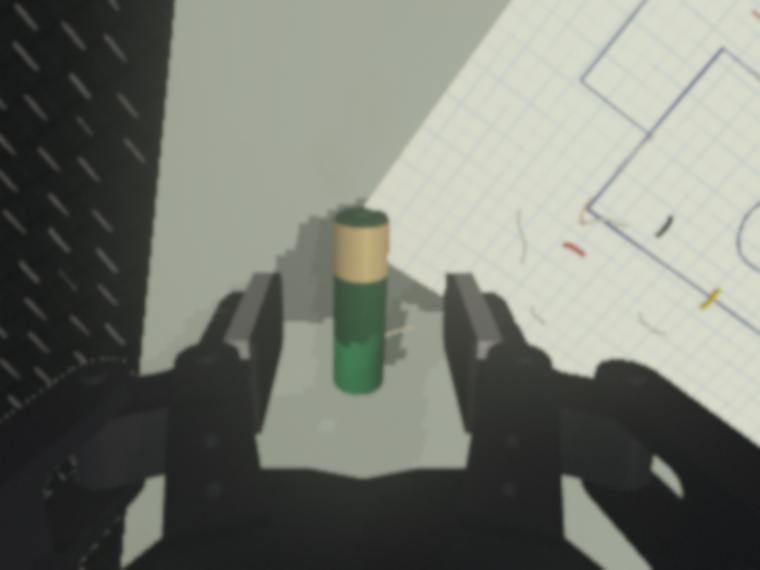

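```bash
python3 - <<'E'
from h import *
from rig import *
d=load("wrist2");s=observe();print(s['position'])
A=pt(d,310,213.7,.0077);B=pt(d,308.3,305.5,.010);m=(A+B)/2
print(A,B,m,np.linalg.norm(A-B),np.degrees(np.arctan2(*(B-A)[[1,0]])),s['tool_rot'].T@(m-s['position']))
E
```

```text
[0.42822323 0.30323782 0.01905368]
[0.405  0.2984 0.0077] [0.4544 0.307  0.01  ] [0.4297  0.3027  0.00885] 0.05019571694875968 9.875596073266422 [-0.00081152  0.00132735  0.01020612]
```

```bash
python3 -m crank '[0,0,-0.01,0.0013,0.0002,-0.0013,50, 0,0,0,0,0,0,0, 0,0,0,0,0,0,0, 0,0,0,0,0,0,0, 0,0,0,0,0,0,0, 0,0,0,0,0,0,0,0,0,0,0,0,0,0]' 30; python3 -m crank '[0,0,0,0,0,0,0,0,0,0,0,0,0.03,0,0,0,0,0,0,0.04,0,0,0,0,0,0,0.04,0,0,0,0,0,0,0,0]'
```

```text
time_s: 2.65
position: [0.4294, 0.3029, 0.0171]
tool_rot: [[-0.178, 0.984, 0.001], [0.984, 0.178, 0.0], [0.0, 0.001, -1.0]]
ft_force: [-0.2, -0.2, 5.1]
grip_width: 0.0138
time_s: 3.15
position: [0.4311, 0.3037, 0.1312]
tool_rot: [[-0.178, 0.984, 0.009], [0.984, 0.178, 0.003], [0.002, 0.009, -1.0]]
ft_force: [-0.1, 0.6, -0.8]
grip_width: 0.0143
```

```bash
python3 -m crank '[0,0,-0.1187,0,-0.041,0,0,0,0,-0.1187,0,-0.041,0,0,0,0,-0.1187,0,-0.041,0,0,0,0,0,0,-0.041,0,0,0,0,0,0.003,-0.040,0,0,0,0,0,0,0,0,0,0,0,0,0,0,0,0]'
python3 - <<'E'
from rig import *
from h import *
d=get_image("wrist");pickle.dump(d,open("pics/wrist3.pkl","wb"));print(observe()['position'])
im=d["frame"][40:,110:510,::-1];cv2.imwrite("pics/wrist3.png",cv2.resize(im,None,fx=1.66,fy=1.66,interpolation=cv2.INTER_CUBIC))
E
```

```text
time_s: 3.85
position: [0.432, 0.0984, 0.1261]
tool_rot: [[0.178, 0.984, -0.001], [0.984, -0.178, 0.0], [0.0, -0.001, -1.0]]
ft_force: [1.3, 0.2, -0.3]
grip_width: 0.0138
[0.43193069 0.09911135 0.1261633 ]
```

View pics/wrist3.png

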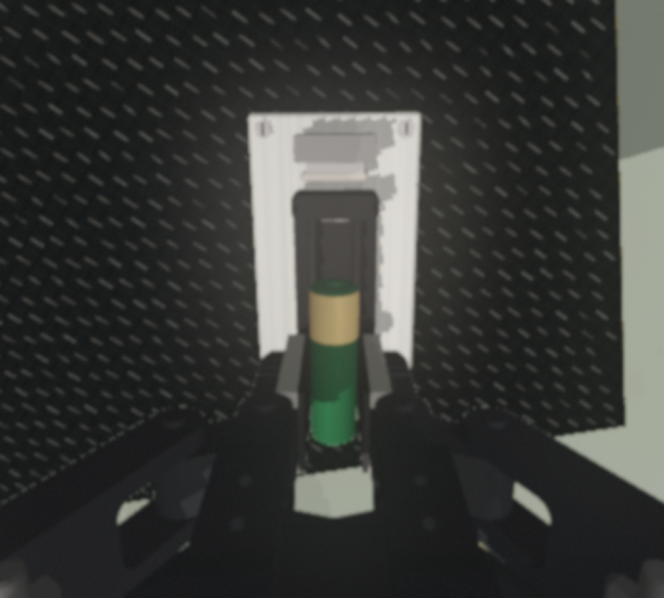

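```bash
python3 - <<'E'
from h import *
from rig import *
d=load("wrist3");s=observe();P=s['position'];R=s['tool_rot']
o=lambda x,y:(110+x/1.66,40+y/1.66)
for zb in(.0,.002):
    z=zb+.008
    TL,TR=pt(d,*o(248,115),z),pt(d,*o(421,113),z);L,Rr=pt(d,*o(260,360),z),pt(d,*o(411.5,360),z)
    print("w",np.linalg.norm(TL-TR),np.linalg.norm(L-Rr),TL,TR)
    aL=np.degrees(np.arctan2(*(L-TL)[[1,0]]));aR=np.degrees(np.arctan2(*(Rr-TR)[[1,0]]));aT=np.degrees(np.arctan2(*(TR-TL)[[1,0]]))
    a=np.radians((aL+aR)/2);ax=np.array([np.cos(a),np.sin(a)])
    c=((TL+TR)/2)[:2]+.075*ax;print(zb,"ang",aL,aR,aT-90,"centre",c)
    bl,br=pt(d,*o(293,194),zb+.027),pt(d,*o(377,193),zb+.027);print(np.linalg.norm(bl-br),((bl+br)/2)[:2]+.039*ax)
for dz in(.0094,.006,.003):
    A=pt(d,*o(334.5,288),P[2]-dz);B=pt(d,*o(333,442),P[2]-dz+.002);w=np.linalg.norm(pt(d,*o(309,315),P[2]-dz)-pt(d,*o(359.5,315),P[2]-dz))
    print("cell",dz,np.linalg.norm(A-B),w,(A+B)/2,R.T@((A+B)/2-P),np.degrees(np.arctan2(*(B-A)[[1,0]])))
print(P)
E
```

```text
w 0.08063808033429368 0.08130344396149525 [0.3533 0.0724 0.008 ] [0.3668 0.1519 0.008 ]
0.0 ang -10.068643726146506 -9.767044585931044 -9.63753811293094 centre [0.43392918 0.09923231]
0.03782829628730324 [0.43236717 0.0995328 ]
w 0.0800298069471619 0.08069522910308888 [0.3534 0.0727 0.01  ] [0.3668 0.1516 0.01  ]
0.002 ang -10.058502822214214 -9.754530397850727 -9.638869860589253 centre [0.43398173 0.09924691]
0.03743394181755375 [0.4320685 0.0995404]
cell 0.0094 0.050227980250055856 0.014847558721890947 [0.43285 0.0985  0.1178 ] [-0.00044015  0.00102118  0.00836225] -10.79497841166726
cell 0.006 0.04891461949151806 0.014534441853748624 [0.4311 0.0988 0.1212] [-0.00045335 -0.00075773  0.00496404] -10.850104629797379
cell 0.003 0.04777886562069049 0.01412303083619093 [0.42955 0.09905 0.1242 ] [-0.0004805  -0.00233055  0.00196562] -10.744996506103613
[0.43193069 0.09911135 0.1261633 ]
```

```bash
python3 -m crank '[0,0,0.01,0.001,0.0006,-0.04,0,0,0,0,0,0,-0.034,0,0,0,0,0,0,-0.01,0,0,0,0,0,0,0,0,0,0,0,0,0,0,0]'; python3 -m crank '[0,0,0,0,0,-0.004,0,0,0,0,0,0,-0.003,0,0,0,0,0,0,0,0,0,0,0,0,0,0,0]'
```

```text
time_s: 4.4
position: [0.4336, 0.1, 0.0435]
tool_rot: [[0.165, 0.986, 0.001], [0.986, -0.165, 0.0], [0.0, 0.001, -1.0]]
ft_force: [-0.7, 1.6, 0.3]
grip_width: 0.0135
time_s: 4.8
position: [0.4335, 0.0995, 0.036]
tool_rot: [[0.166, 0.986, 0.001], [0.986, -0.166, 0.0], [0.0, 0.001, -1.0]]
ft_force: [1.1, 0.9, 2.6]
grip_width: 0.0141
```

```bash
python3 -m crank '[0,0,0,0,0,-0.001,0,0,0,0,0,0,0,0,0,0,0,0,0,0,0]';python3 -m crank '[0,0,0,0,0,-0.0010,0,0,0,0,0,0,0,0,0,0,0,0,0,0,0]'
```

```text
time_s: 5.1
position: [0.4335, 0.0995, 0.0359]
tool_rot: [[0.166, 0.986, 0.002], [0.986, -0.166, -0.0], [0.0, 0.002, -1.0]]
ft_force: [-2.8, 0.1, 19.1]
grip_width: 0.0136
time_s: 5.4
position: [0.4336, 0.0995, 0.0358]
tool_rot: [[0.166, 0.986, 0.003], [0.986, -0.166, -0.0], [0.0, 0.003, -1.0]]
ft_force: [-6.0, 0.8, 33.0]
grip_width: 0.014
```

```bash
python3 -m crank '[0,0,0,0,0,0.002,0,0,0,0,0,0,0,40,0,0,0,0,0,0,40,0,0,0,0,0,0,40,0,0,0,0,0,0,40]';python3 -m crank '[0,0,0,0,0,0.02,45,0,0,0,0,0,0.04,45,0,0,0,0,0,0.04,45,0,0,0,0,0,0,45,0,0,0,0,0,0,45]'
python3 - <<'E'
from rig import *
from h import *
d=get_image("wrist");pickle.dump(d,open("pics/wrist4.pkl","wb"));s=observe();print(s['position'])
im=d["frame"][40:,110:510,::-1];cv2.imwrite("pics/wrist4.png",cv2.resize(im,None,fx=1.66,fy=1.66,interpolation=cv2.INTER_CUBIC))
E
```

```text
time_s: 5.9
position: [0.4331, 0.0994, 0.0354]
tool_rot: [[0.166, 0.986, -0.0], [0.986, -0.166, -0.0], [-0.0, -0.0, -1.0]]
ft_force: [0.3, -0.3, -0.3]
grip_width: 0.034
time_s: 6.4
position: [0.4332, 0.0994, 0.1358]
tool_rot: [[0.166, 0.986, 0.001], [0.986, -0.166, -0.0], [0.0, 0.001, -1.0]]
ft_force: [-0.4, -0.3, -1.0]
grip_width: 0.0384
[0.43275801 0.09945053 0.13493537]
```

View pics/wrist4.png

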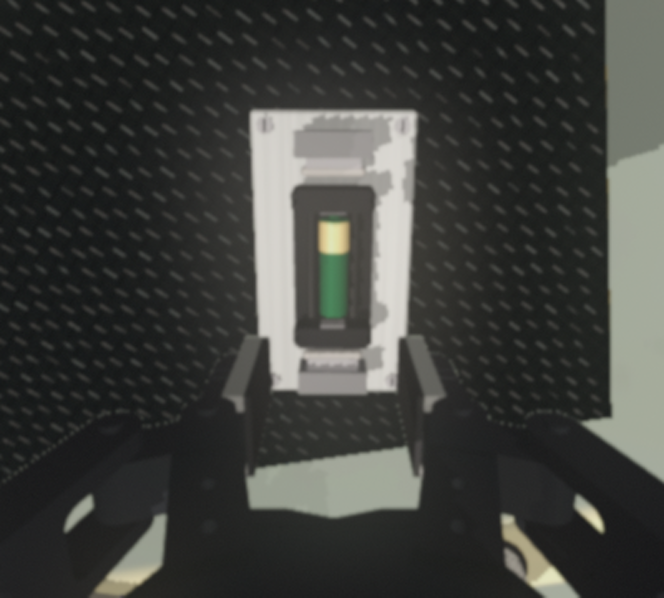

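The cell lies in the tray, at picture rows 218–318 and centred between the blocks. I'll refine the box pose from this view and measure the cover from the top and scene images.

```bash
python3 - <<'E'
from h import *
d=load("wrist4")
o=lambda x,y:(110+x/1.66,40+y/1.66)
z=.011
C=np.array([pt(d,*o(*c),z) for c in((250,113),(417,111.5),(399.5,390),(272,391))])
print(C,[np.linalg.norm(C[i]-C[(i+1)%4]).round(4) for i in range(4)],C.mean(0))
TL,TR,BR,BL=C
for v in(BL-TL,BR-TR):print(np.degrees(np.arctan2(v[1],v[0])))
a=np.radians(-9.9);print("c from top edge",(TL+TR)[:2]/2+.075*np.array([np.cos(a),np.sin(a)]))
A,B=pt(d,*o(334,218),.0245),pt(d,*o(333,319),.027);print("cell",(A+B)/2,np.linalg.norm(A-B))
t=load("top0");k=lambda x,y:(410+(x-510)/5.67,180+y/5.67)
Q=np.array([pt(t,*k(*c),.027) for c in((553,103),(632,50),(735,190),(657,250))]);print(Q.mean(0),[np.linalg.norm(Q[i]-Q[(i+1)%4]).round(4) for i in range(4)])
for v in(Q[3]-Q[0],Q[2]-Q[1]):print(np.degrees(np.arctan2(v[1],v[0]))%180)
E
```

```text
[[0.3542 0.0726 0.011 ]
 [0.3668 0.1515 0.011 ]
 [0.5137 0.1238 0.011 ]
 [0.5024 0.0531 0.011 ]] [np.float64(0.0799), np.float64(0.1495), np.float64(0.0716), np.float64(0.1495)] [0.434275 0.10025  0.011   ]
-7.49585763972986
-10.678516750735398
c from top edge [0.4343832  0.09915532]
cell [0.43365 0.0997  0.02575] 0.05115994526971272
[ 0.469    -0.325375  0.027   ] [np.float64(0.0492), np.float64(0.0866), np.float64(0.0505), np.float64(0.0894)]
31.930682103717828
32.69946112100192
```

```bash
python3 -m crank '[0,0,0.0914,0.004,-0.047,0.008,45,0,0,0.0914,0.004,-0.047,0.008,45,0,0,0.0914,0.004,-0.047,0.008,45,0,0,0.0914,0.004,-0.047,0.008,45,0,0,0.0914,0.004,-0.047,0.008,45,0,0,0.0914,0.004,-0.047,0.008,45,0,0,0.0914,0.004,-0.047,0.008,45,0,0,0.0914,0.004,-0.047,0.008,45,0,0,0,0.004,-0.047,0.008,45,0,0,0,0,0,0,45,0,0,0,0,0,0,45]'
python3 - <<'E'
from rig import *
from h import *
d=get_image("wrist");pickle.dump(d,open("pics/wrist5.pkl","wb"));s=observe();print(s['position'],s['q'])
im=d["frame"][40:,110:510,::-1];cv2.imwrite("pics/wrist5.png",cv2.resize(im,None,fx=1.66,fy=1.66,interpolation=cv2.INTER_CUBIC))
E
```

```text
time_s: 7.55
position: [0.4799, -0.3121, 0.2051]
tool_rot: [[-0.513, 0.858, -0.013], [0.858, 0.513, -0.008], [-0.0, -0.016, -1.0]]
ft_force: [0.2, 0.5, -0.3]
grip_width: 0.0385
[ 0.47983568 -0.31127494  0.20549299] [ -44.45153164   25.91082411   74.42078628   -0.87724246   79.86303899
 -165.2113554 ]
```

View pics/wrist5.png

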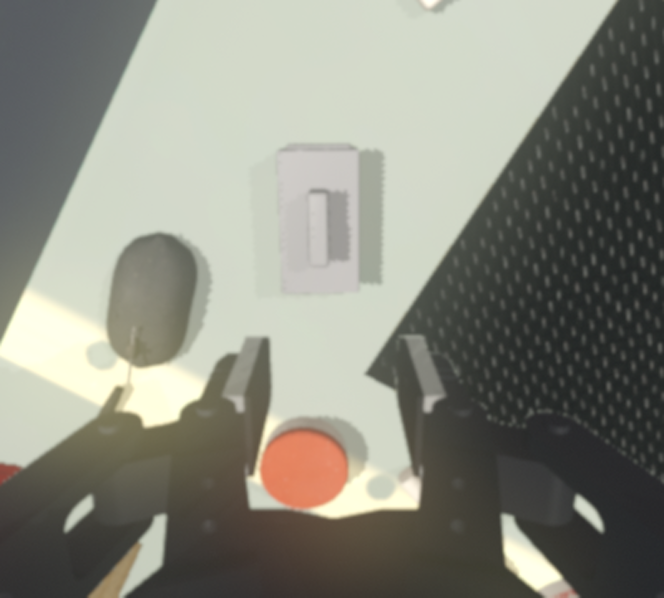

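```bash
python3 - <<'E'
from h import *
d=load("wrist5")
o=lambda x,y:(110+x/1.66,40+y/1.66)
def q(cs,z):
    C=np.array([pt(d,*o(*c),z) for c in cs]);print(C.mean(0),[np.linalg.norm(C[i]-C[(i+1)%4]).round(4) for i in range(4)],[np.degrees(np.arctan2(*(C[b]-C[a])[[1,0]]))for a,b in((0,3),(1,2))])
q(((277.5,151),(358,150),(359,293),(281.5,294.5)),.027)
q(((309,192),(327.5,192),(328,267),(309,267)),.047)
E
```

```text
[ 0.475125 -0.325675  0.027   ] [np.float64(0.0478), np.float64(0.0891), np.float64(0.0496), np.float64(0.0896)] [np.float64(30.832092774141483), np.float64(31.978125465366777)]
[ 0.474475 -0.325825  0.047   ] [np.float64(0.0104), np.float64(0.0441), np.float64(0.0112), np.float64(0.044)] [np.float64(30.115983662765437), np.float64(31.097312885779434)]
```

```bash
python3 -m crank '[0,0,-0.15,0,0,0,45,0,0,-0.15,0,0,0,45,0,0,-0.15,0,0,0,45,0,0,-0.15,0,0,0,45,0,0,-0.15,0,0,0,45,0,0,-0.15,0,0,0,45,0,0,-0.15,0,0,0,45,0,0,-0.15,0,0,0,45,0,0,-0.15,0,0,0,45,0,0,-0.15,0,0,0,45,0,0,-0.15,0,0,0,45,0,0,-0.15,0,0,0,45,0,0,-0.15,0,0,0,45,0,0,-0.15,0,0,0,45,0,0,-0.15,0,0,0,45,0,0,-0.15,0,0,0,45,0,0,-0.15,0,0,0,45,0,0,-0.15,0,0,0,45,0,0,-0.15,0,0,0,45,0,0,-0.15,0,0,0,45]'; python3 -m crank '[0,0,-0.1416,0,0,0,45,0,0,0,0,0,0,45,0,0,0,0,0,0,45]'
```

```text
time_s: 9.6
position: [0.4801, -0.3104, 0.2066]
tool_rot: [[0.626, -0.78, 0.008], [-0.78, -0.626, 0.014], [-0.006, -0.015, -1.0]]
ft_force: [-0.5, -0.2, 0.0]
grip_width: 0.038
time_s: 9.9
position: [0.4802, -0.311, 0.207]
tool_rot: [[0.518, -0.856, 0.01], [-0.856, -0.518, 0.012], [-0.005, -0.015, -1.0]]
ft_force: [-0.1, -0.5, 0.2]
grip_width: 0.0382
```

```bash
python3 -m crank '[-0.012,0.01,0,-0.0054,-0.0147,-0.04,45,0,0,0,0,0,-0.04,45,0,0,0,0,0,-0.03,45,0,0,0,0,0,0,45,0,0,0,0,0,0,45]'
python3 - <<'E'
from rig import *
from h import *
d=get_image("wrist");pickle.dump(d,open("pics/wrist6.pkl","wb"));s=observe();print(s['position'],s['tool_rot'].round(3))
im=d["frame"][40:,110:510,::-1];cv2.imwrite("pics/wrist6.png",cv2.resize(im,None,fx=1.66,fy=1.66,interpolation=cv2.INTER_CUBIC))
E
```

```text
time_s: 10.4
position: [0.4752, -0.3267, 0.098]
tool_rot: [[0.515, -0.857, 0.001], [-0.857, -0.515, -0.001], [0.001, -0.0, -1.0]]
ft_force: [-0.0, -0.9, -0.2]
grip_width: 0.0386
[ 0.47554998 -0.32706757  0.09891354] [[ 0.515 -0.857  0.002]
 [-0.857 -0.515 -0.003]
 [ 0.003 -0.    -1.   ]]
```

View pics/wrist6.png

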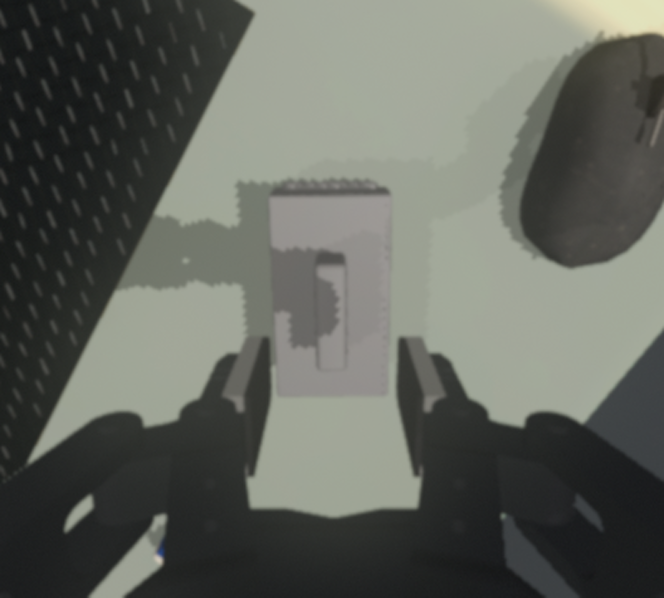

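```bash
python3 - <<'E'
from h import *
from rig import *
d=load("wrist6");s=observe();P=s['position'];R=s['tool_rot']
o=lambda x,y:(110+x/1.66,40+y/1.66)
def q(cs,z):
    C=np.array([pt(d,*o(*c),z) for c in cs]);m=C.mean(0);print(m,R.T@(m-P),[np.linalg.norm(C[i]-C[(i+1)%4]).round(4) for i in range(4)],[np.degrees(np.arctan2(*(C[a]-C[b])[[1,0]]))for a,b in((0,3),(1,2))])
q(((270,196),(391,194),(388,394),(278,396)),.027)
q(((316,266),(346,265),(347,369),(318,370)),.047)
print(P,np.degrees(np.arctan2(R[1,0],R[0,0]))+90)
E
```

```text
[ 0.474425 -0.327     0.027   ] [-0.00087719  0.00096391  0.07191056] [np.float64(0.0478), np.float64(0.0888), np.float64(0.0489), np.float64(0.0889)] [np.float64(31.295197760830565), np.float64(31.971172691780517)]
[ 0.474375 -0.327075  0.047   ] [-0.00077192  0.00103584  0.05191077] [np.float64(0.0111), np.float64(0.0426), np.float64(0.0115), np.float64(0.0427)] [np.float64(31.493192217793336), np.float64(32.04816252779442)]
[ 0.47554998 -0.32706757  0.09891354] 30.996785054926214
```

```bash
python3 -m crank '[0,0,0.01,-0.001,0,-0.03,45,0,0,0,0,0,-0.02,45,0,0,0,0,0,-0.005,45,0,0,0,0,0,0,45,0,0,0,0,0,0,45]'; python3 -m crank '[0,0,0,0,0,0,0,0,0,0,0,0,0,0,0,0,0,0,0,0,0,0,0,0,0,0,0,0,0,0,0,0,0,0,0,0,0,0,0,0,0,0]' 90
```

```text
time_s: 10.95
position: [0.4746, -0.3273, 0.044]
tool_rot: [[0.522, -0.853, 0.003], [-0.853, -0.522, -0.003], [0.004, -0.001, -1.0]]
ft_force: [-1.1, -0.1, 0.3]
grip_width: 0.0385
time_s: 11.55
position: [0.4743, -0.3271, 0.0436]
tool_rot: [[0.522, -0.853, 0.002], [-0.853, -0.522, -0.002], [0.003, -0.0, -1.0]]
ft_force: [-0.6, 0.0, 5.9]
grip_width: 0.0097
```

```bash
python3 -m crank '[0,0,0,0,0,0.01,0,0,0,0,0,0,0.03,0,0,0,0,0,0,0.04,0,0,0,0,0,0,0.02,0,0,0,-0.0905,-0.0045,0.0474,0,0,0,0,-0.0905,-0.0045,0.0474,0,0,0,0,-0.0905,-0.0045,0.0474,0,0,0,0,-0.0905,-0.0045,0.0474,0,0,0,0,-0.0905,-0.0045,0.0474,0,0,0,0,-0.0905,-0.0045,0.0474,0,0,0,0,-0.0905,-0.0045,0.0474,0,0,0,0,-0.0905,-0.0045,0.0474,0,0,0,0,0,-0.0045,0.0471,0,0,0,0,0,0,0,0,0,0,0,0,0,0,0,0,0]'
python3 - <<'E'
from rig import *
from h import *
d=get_image("wrist");pickle.dump(d,open("pics/wrist7.pkl","wb"));s=observe();print(s['position'],s['tool_rot'].round(3),s['q'])
im=d["frame"][0:,110:510,::-1];cv2.imwrite("pics/wrist7.png",cv2.resize(im,None,fx=1.5,fy=1.5,interpolation=cv2.INTER_CUBIC))
E
```

```text
[ 0.47430919 -0.32707399  0.04355655] [[ 0.522 -0.853  0.002]
 [-0.853 -0.522 -0.002]
 [ 0.003 -0.    -1.   ]] [-4.63515619e+01  3.66931144e+01  8.54183865e+01 -1.44871338e-02
  5.77153018e+01  1.21807729e+01]validation failed for argument at $...
```

View pics/wrist7.png

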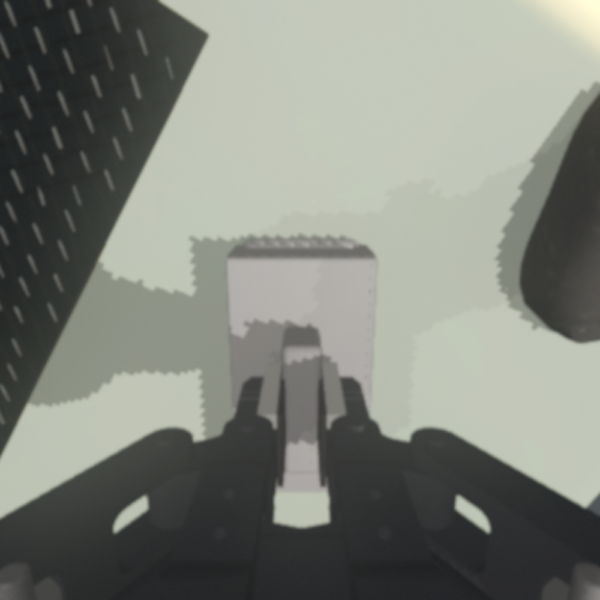

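The call was refused because of a miscounted row. The picture shows the rib centred in the jaws. I'll resend it.

```bash
python3 -m crank '[0,0,0,0,0,0.01,0, 0,0,0,0,0,0.03,0, 0,0,0,0,0,0.04,0, 0,0,0,0,0,0.02,0]'; python3 -m crank '[0,0,-0.0905,-0.0045,0.0474,0,0, 0,0,-0.0905,-0.0045,0.0474,0,0, 0,0,-0.0905,-0.0045,0.0474,0,0, 0,0,-0.0905,-0.0045,0.0474,0,0, 0,0,-0.0905,-0.0045,0.0474,0,0, 0,0,-0.0905,-0.0045,0.0474,0,0, 0,0,-0.0905,-0.0045,0.0474,0,0, 0,0,-0.0905,-0.0045,0.0474,0,0, 0,0,0,-0.0045,0.0471,0,0, 0,0,0,0,0,0,0, 0,0,0,0,0,0,0]'
python3 - <<'E'
from rig import *
from h import *
s=observe();print(s['position'],s['tool_rot'].round(3),s['q'].round(1))
R=s['tool_rot'];print(np.degrees(np.arctan2(R[1,0],R[0,0]))+90)
E
```

```text
time_s: 12.0
position: [0.4745, -0.3272, 0.1462]
tool_rot: [[0.522, -0.853, 0.004], [-0.853, -0.522, -0.004], [0.005, -0.001, -1.0]]
ft_force: [0.6, 0.0, -0.9]
grip_width: 0.0102
time_s: 13.1
position: [0.4333, 0.1004, 0.1429]
tool_rot: [[-0.171, -0.985, 0.001], [-0.985, 0.171, -0.001], [0.001, -0.001, -1.0]]
ft_force: [-0.2, -0.5, -0.6]
grip_width: 0.0094
[0.43333864 0.10036601 0.14294695] [[-0.171 -0.985  0.001]
 [-0.985  0.171 -0.001]
 [ 0.001 -0.001 -1.   ]] [-2.2 18.  99.7 -0.1 62.2 97.7]
-9.852458740974868
```

```bash
python3 -m crank '[0,0,0,0.0006,-0.001,-0.03,0, 0,0,0,0,0,-0.028,0, 0,0,0,0,0,0,0, 0,0,0,0,0,0,0]'
python3 - <<'E'
from rig import *
from h import *
s=observe();print(s['position'],s['tool_rot'].round(3))
d=get_image("wrist");pickle.dump(d,open("pics/wrist8.pkl","wb"))
e=get_image("scene");pickle.dump(e,open("pics/scene8.pkl","wb"))
a=cv2.resize(d["frame"][0:290,180:440,::-1],None,fx=2,fy=2,interpolation=cv2.INTER_CUBIC)
u,v=proj(e,[.434,.099,.04]).astype(int);b=crop(e,u-27,v-40,54,80,5)
im=np.zeros((600,800,3),np.uint8);im[:580,:520]=a;im[:400,525:795]=b;cv2.imwrite("pics/c8.png",im);print(u,v)
E
```

```text
time_s: 13.5
position: [0.4345, 0.0976, 0.0849]
tool_rot: [[-0.175, -0.984, -0.0], [-0.984, 0.175, -0.001], [0.001, 0.0, -1.0]]
ft_force: [-0.4, -0.4, -0.1]
grip_width: 0.0099
[0.43451675 0.09762578 0.08493518] [[-0.175 -0.984 -0.   ]
 [-0.984  0.175 -0.001]
 [ 0.001  0.    -1.   ]]
278 208
```

View pics/c8.png

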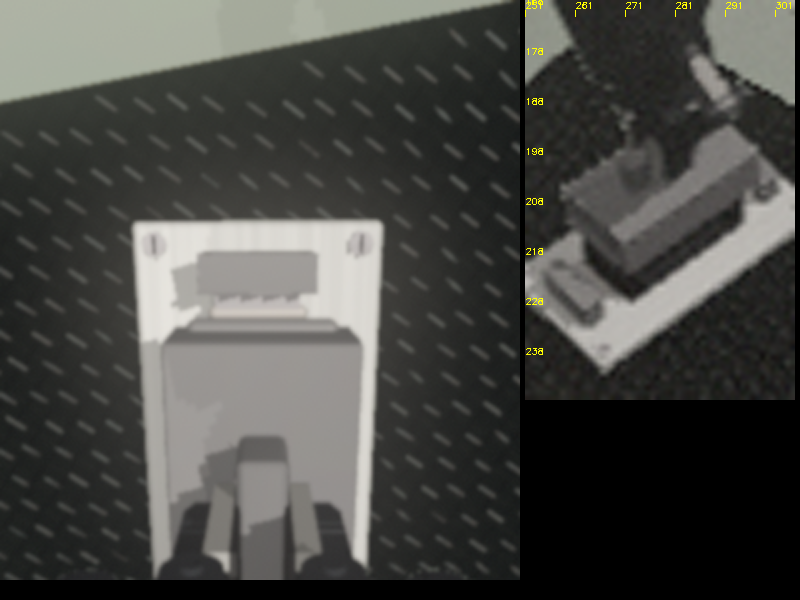

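```bash
python3 - <<'E'
from h import *
from rig import *
d=load("wrist8");s=observe();P=s['position'];R=s['tool_rot'];print(P)
o=lambda x,y:(180+x/2,y/2)
f=lambda x,y,z:pt(d,*o(x,y),z)
a=np.radians(-9.9);ax=np.array([np.cos(a),np.sin(a)])
ang=lambda v:np.degrees(np.arctan2(v[1],v[0]))
for z in(.009,.011):
    L,Rr=f(134,222,z),f(382,221,z);print("plate",np.linalg.norm(L-Rr),ang(Rr-L)-90,ang(Rr-L)+90,"c",((L+Rr)/2)[:2]-.075*ax)
    h1,h2=f(197,252,z+.015),f(318,252,z+.015);print(" housing mid->c",((h1+h2)/2)[:2]-.066*ax)
    l2,r2=f(154,570,z),f(367,570,z);print(" sides",ang(L-l2),ang(Rr-r2))
z=P[2]-.0166
L,Rr=f(163,344,z),f(362,343,z);print("cover",np.linalg.norm(L-Rr),ang(Rr-L)-90,ang(Rr-L)+90,"c",((L+Rr)/2)[:2]-.0445*ax)
r1,r2=f(240,462,z+.02),f(288,462,z+.02);print("rib",np.linalg.norm(r1-r2),((r1+r2)/2)[:2]-.022*ax)
E
```

```text
[0.43490765 0.09801398 0.08559625]
plate 0.07988354023201524 -189.87502391649076 -9.875023916490761 c [0.4327668  0.09884468]
 housing mid->c [0.43288278 0.09894732]
 sides -10.02628265558953 -9.491909491485547
plate 0.07906111560052766 -189.8316598173313 -9.831659817331314 c [0.4327668  0.09884468]
 housing mid->c [0.43298278 0.09889732]
 sides -10.031739741820962 -9.492194874512293
cover 0.04798854029870047 -189.71749185832238 -9.717491858322362 c [0.43471263 0.09730084]
rib 0.010572133181151295 [0.43457759 0.09708244]
```

```bash
python3 -m crank '[0,0,0,-0.0016,0.0016,-0.004,0, 0,0,0,0,0,-0.004,0, 0,0,0,0,0,0,0, 0,0,0,0,0,0,0]';python3 -m crank '[0,0,0,0,0,-0.003,0, 0,0,0,0,0,-0.003,0, 0,0,0,0,0,0,0, 0,0,0,0,0,0,0]'
```

```text
time_s: 14.0
position: [0.4324, 0.1003, 0.0764]
tool_rot: [[-0.174, -0.985, -0.0], [-0.985, 0.174, -0.001], [0.001, 0.0, -1.0]]
ft_force: [-0.1, -0.5, -1.6]
grip_width: 0.0097
time_s: 14.4
position: [0.4324, 0.1002, 0.0702]
tool_rot: [[-0.174, -0.985, -0.0], [-0.985, 0.174, -0.001], [0.001, 0.0, -1.0]]
ft_force: [-0.8, 0.1, -0.4]
grip_width: 0.0102
```

```bash
python3 -m crank '[0,0,0,0,0,-0.003,0, 0,0,0,0,0,-0.002,0, 0,0,0,0,0,0,0, 0,0,0,0,0,0,0]';python3 -m crank '[0,0,0,0,0,-0.002,0, 0,0,0,0,0,0,0, 0,0,0,0,0,0,0]';python3 -m crank '[0,0,0,0,0,-0.0015,0, 0,0,0,0,0,0,0, 0,0,0,0,0,0,0]'
```

```text
time_s: 14.8
position: [0.4324, 0.1002, 0.0652]
tool_rot: [[-0.174, -0.985, -0.0], [-0.985, 0.174, -0.001], [0.001, 0.0, -1.0]]
ft_force: [0.4, 0.7, 0.3]
grip_width: 0.0098
time_s: 15.1
position: [0.4336, 0.1001, 0.0636]
tool_rot: [[-0.174, -0.985, 0.003], [-0.985, 0.174, -0.001], [0.001, -0.003, -1.0]]
ft_force: [5.4, -1.0, -1.8]
grip_width: 0.0097
time_s: 15.4
position: [0.4341, 0.1, 0.0629]
tool_rot: [[-0.174, -0.985, 0.004], [-0.985, 0.174, -0.001], [0.001, -0.004, -1.0]]
ft_force: [4.2, -1.4, 9.5]
grip_width: 0.0099
```

```bash
python3 -m crank '[0,0,0,0.0014,-0.0004,0,0, 0,0,0,0,0,0,0]';python3 -m crank '[0,0,0,0,0,-0.0015,0, 0,0,0,0,0,0,0, 0,0,0,0,0,0,0]';python3 -m crank '[0,0,0,0,0,-0.001,0, 0,0,0,0,0,0,0, 0,0,0,0,0,0,0]'
```

```text
time_s: 15.6
position: [0.4344, 0.0999, 0.0626]
tool_rot: [[-0.174, -0.985, 0.001], [-0.985, 0.174, -0.001], [0.0, -0.001, -1.0]]
ft_force: [1.7, 0.9, 11.0]
grip_width: 0.0099
time_s: 15.9
position: [0.4353, 0.0998, 0.0617]
tool_rot: [[-0.174, -0.985, 0.004], [-0.985, 0.174, -0.001], [0.0, -0.004, -1.0]]
ft_force: [3.0, 0.4, 16.3]
grip_width: 0.0096
time_s: 16.2
position: [0.4359, 0.0997, 0.0611]
tool_rot: [[-0.174, -0.985, 0.006], [-0.985, 0.174, -0.001], [0.0, -0.006, -1.0]]
ft_force: [5.7, -0.6, 18.9]
grip_width: 0.0101
```

```bash
python3 -m crank '[0,0,0,0.0015,-0.0003,0,0, 0,0,0,0,0,0,0]';python3 -m crank '[0,0,0,0,0,-0.001,0, 0,0,0,0,0,0,0, 0,0,0,0,0,0,0]';python3 -m crank '[0,0,0,0,0,-0.001,0, 0,0,0,0,0,0,0, 0,0,0,0,0,0,0]'
```

```text
time_s: 16.4
position: [0.4365, 0.0996, 0.0606]
tool_rot: [[-0.174, -0.985, 0.003], [-0.985, 0.174, -0.001], [0.0, -0.003, -1.0]]
ft_force: [3.2, -0.0, 15.7]
grip_width: 0.0098
time_s: 16.7
position: [0.4374, 0.0994, 0.0598]
tool_rot: [[-0.174, -0.985, 0.006], [-0.985, 0.174, -0.001], [0.0, -0.006, -1.0]]
ft_force: [4.4, -0.5, 15.1]
grip_width: 0.01
time_s: 17.0
position: [0.438, 0.0994, 0.0592]
tool_rot: [[-0.174, -0.985, 0.007], [-0.985, 0.174, -0.001], [-0.0, -0.007, -1.0]]
ft_force: [6.5, 0.4, 18.8]
grip_width: 0.0097
```

Something is off: the tool drifts +x as it descends, so the cover may be pitching. I've used up my pictures, so I'll check numerically, comparing predicted and observed edges in the wrist image.

```bash
python3 - <<'E'
from rig import *
from h import *
d=get_image("wrist");pickle.dump(d,open("pics/wrist9.pkl","wb"))
e=get_image("scene");pickle.dump(e,open("pics/scene9.pkl","wb"))
s=observe();P=s['position'];R=s['tool_rot'];print(P,R.round(4),s['wrist_torque'],s['ft_force'])
o8=load("wrist8")
for n,dd in(("8",o8),("9",d)):
    g=cv2.cvtColor(dd["frame"],cv2.COLOR_RGB2GRAY)
    for u in(272,305,335):print(n,u," ".join(map(str,g[100:240:2,u-1:u+2].mean(1).astype(int))))
a=np.radians(-9.9);B=np.array([[np.cos(a),-np.sin(a)],[np.sin(a),np.cos(a)]])
w=lambda x,y,z:np.r_[np.array([.4335,.0992])+B@[x,y],z]
for n,p in(("plate+",(.075,0,.011)),("hous out",(.066,0,.029)),("hous in",(.054,0,.029))):print(n,proj(d,w(*p)).round(1))
for z0 in(.0436,):
  for k,x,zz in(("topedge",.0445,.027),("botedge",.0445,0)):
    q=P+R@np.array([0,-x,z0-zz]);print(k,proj(d,q).round(1),q)
E
```

```text
[0.43800377 0.0993796  0.05923356] [[-1.741e-01 -9.847e-01  7.200e-03]
 [-9.847e-01  1.741e-01 -1.200e-03]
 [-1.000e-04 -7.200e-03 -1.000e+00]] [ 0.07464687 -0.34637462  0.00167346] [ 5.88418972 -0.82575186 19.05936773]
8 272 61 66 85 85 70 124 202 221 223 223 223 223 223 224 223 222 201 173 171 171 171 172 172 172 172 172 172 188 219 224 219 189 123 103 102 111 134 149 151 151 151 151 151 150 150 150 150 149 149 149 153 156 157 157 157 157 157 157 157 157 157 157 157 157 156 157 156 157 156 156
8 305 63 65 69 71 74 152 203 215 217 217 217 217 206 157 156 157 157 156 156 156 155 155 155 152 146 174 188 195 199 170 140 152 154 117 104 112 135 150 152 152 152 151 151 151 151 151 150 150 150 150 150 150 149 149 149 149 149 149 143 112 95 95 95 95 96 111 134 142 143 143
8 335 61 62 64 65 72 153 203 214 215 215 214 215 206 162 156 157 156 156 156 156 155 155 154 172 210 215 215 213 211 192 146 152 157 117 103 110 134 150 152 151 151 151 151 151 151 151 150 150 150 150 149 149 149 149 149 149 149 148 148 148 148 148 148 148 147 148 148 147 147 146
9 272 73 74 75 77 84 103 104 87 131 210 23
[... 274 characters left out ...]
3 232 235 235 235 235 235 228 175 166 174 175 174 174 174 173 173 173 173 172 169 160 176 202 208 220 209 172 156 172 174 144 128 127 127 126 132 145 160 161 160 160 160 159 159 159 159 159 159 158 158 158 158 158 157 157 157 157 156 138 116
9 335 73 75 76 79 80 80 85 101 143 212 230 234 234 234 234 234 224 168 170 175 174 174 174 174 174 173 173 173 172 164 172 199 206 209 222 209 172 158 174 176 146 129 128 128 128 133 146 161 162 161 161 161 161 161 160 160 160 160 160 160 160 159 159 159 159 159 158 158 158 158
plate+ [312.3 116. ]
hous out [312.5 134.4]
hous in [312.5 157.8]
topedge [310.9 172.1] [0.48194173 0.09161267 0.04295657]
botedge [310.9 163.1] [0.4821349  0.09158109 0.01595728]
```

```bash
cat > fit.py <<'E'
from h import *
from scipy.optimize import least_squares
a=np.radians(-9.9);ex=np.array([np.cos(a),np.sin(a),0]);ez=np.array([0,0,1.])
O=np.array([.4335,.0992,0])
def fit(d,obs,x0=(0,.03,0)):
    # pose in box vertical plane: x along box, z of lower edge centre, pitch (+ = +x end up)
    def pts(p):
        c,s=np.cos(p[2]),np.sin(p[2])
        return [O+ex*(p[0]+c*x-s*z)+ez*(p[1]+s*x+c*z) for x,z in((.0445,0),(.0445,.027),(.022,.027))]
    r=lambda p:np.array([proj(d,q)[1] for q in pts(p)])-obs
    f=least_squares(r,x0,x_scale=(.01,.01,.1));p=f.x
    return "x %.4f z %.4f pitch %.2f deg"%(p[0],p[1],np.degrees(p[2])),f.fun.round(1), (O+ex*(p[0]-np.sin(p[2])*.037)).round(4)
E
python3 - <<'E'
from fit import *
d=load("wrist8")
# rows: lip bottom, top edge, rib base front
print(fit(d,np.array([160,172,218.])))
d=load("wrist9")
g=cv2.cvtColor(d["frame"],cv2.COLOR_RGB2GRAY)
print([int(x) for x in g[226:300:2,304:307].mean(1)])
print(fit(d,np.array([174,192,237.])))
E
```

```text
('x 0.0045 z 0.0487 pitch 2.83 deg', array([-0.,  0.,  0.]), array([0.4361, 0.0987, 0.    ]))
[157, 157, 157, 157, 156, 138, 116, 115, 116, 116, 116, 116, 116, 116, 119, 137, 155, 156, 153, 145, 117, 110, 110, 109, 109, 109, 109, 109, 108, 108, 108, 107, 107, 107, 107, 107, 107]
('x 0.0017 z 0.0269 pitch 6.20 deg', array([ 0., -0., -0.]), array([0.4312, 0.0996, 0.    ]))
```

```bash
sed -i 's/((.0445,0),(.0445,.027),(.022,.027))/((.0445,.027),(.022,.027),(.022,.047))/' fit.py; python3 - <<'E'
from fit import *
print(fit(load("wrist8"),np.array([172,218,230.])))
print(fit(load("wrist9"),np.array([192,237,256.])))
# side edges of cover in scene image: compare predicted outline for level/pitched cover against gradient
e=load("scene9");e8=load("scene8")
g=cv2.cvtColor(e["frame"],cv2.COLOR_RGB2GRAY)
gm=cv2.magnitude(cv2.Sobel(g,5,1,0),cv2.Sobel(g,5,0,1));gm=cv2.GaussianBlur(gm,(0,0),.7)
g8=cv2.cvtColor(e8["frame"],cv2.COLOR_RGB2GRAY);gm8=cv2.GaussianBlur(cv2.magnitude(cv2.Sobel(g8,5,1,0),cv2.Sobel(g8,5,0,1)),(0,0),.7)
ey=np.array([-ex[1],ex[0],0])
def score(gm,x,y,z,t):
    c,s=np.cos(t),np.sin(t);P=lambda a,b,h:O+ex*(x+c*a-s*h)+ey*(y+b)+ez*(z+s*a+c*h)
    X,Y=.0445,.0245;v=0
    # visible sides: camera at -x,-y
    for A,B in(((-X,-Y,.027),(X,-Y,.027)),((-X,-Y,.027),(-X,Y,.027)),((-X,-Y,0),(X,-Y,0)),((-X,-Y,0),(-X,Y,0)),((-X,-Y,0),(-X,-Y,.027)),((X,-Y,0),(X,-Y,.027))):
        for k in np.linspace(0,1,25):
            q=proj(e,P(*(np.array(A)*(1-k)+np.array(B)*k)))
            v+=cv2.getRectSubPix(gm,(1,1),(float(q[0]),float(q[1])))[0,0]
    return v
import itertools
for n,G,z0 in(("8",gm8,.0415),("9",gm,.018)):
    L=[(score(G,x,y,z,t),x,y,z,t) for x,y,z,t in itertools.product(np.arange(-.006,.0061,.002),np.arange(-.004,.0041,.002),z0+np.arange(-.008,.0081,.002),np.radians(np.arange(-8,8.1,2)))]
    L.sort(reverse=True);print(n,[tuple(np.round([l[0],l[1],l[2],l[3],np.degrees(l[4])],3)) for l in L[:5]])
E
```

```text
('x -0.0001 z 0.0484 pitch -4.71 deg', array([ 0., -0.,  0.]), array([0.4364, 0.0987, 0.    ]))
('x -0.0026 z 0.0248 pitch 0.84 deg', array([ 0., -0.,  0.]), array([0.4304, 0.0997, 0.    ]))
8 [(np.float64(22111.02), np.float64(-0.006), np.float64(-0.004), np.float64(0.034), np.float64(8.0)), (np.float64(21979.023), np.float64(-0.004), np.float64(-0.004), np.float64(0.034), np.float64(8.0)), (np.float64(21495.186), np.float64(-0.006), np.float64(-0.004), np.float64(0.034), np.float64(6.0)), (np.float64(20948.631), np.float64(-0.004), np.float64(-0.004), np.float64(0.034), np.float64(6.0)), (np.float64(20919.912), np.float64(-0.006), np.float64(-0.004), np.float64(0.036), np.float64(8.0))]
9 [(np.float64(25621.072), np.float64(0.0), np.float64(0.004), np.float64(0.01), np.float64(4.0)), (np.float64(25577.611), np.float64(-0.002), np.float64(0.002), np.float64(0.014), np.float64(4.0)), (np.float64(25545.143), np.float64(0.0), np.float64(0.004), np.float64(0.01), np.float64(6.0)), (np.float64(25532.037), np.float64(-0.002), np.float64(0.004), np.float64(0.01), np.float64(2.0)), (np.float64(25524.867), np.float64(-0.004), np.float64(-0.004), np.float64(0.022), np.float64(6.0))]
```

The fits agree that the +x end is about 4–5° high: the -x catch has probably passed and the +x catch has not. I'll shift +x, pitch the +x end down, and tighten the grip.

```bash
python3 -m crank '[0,0,0,0.002,-0.0003,0,0, 0,0,0,0.002,-0.0003,0,0, 0,0,0,0,0,0,0]' 120;python3 -m crank '[0.004,0.02,0,0.001,0,0,0, 0.004,0.02,0,0.001,0,0,0, 0,0,0,0,0,0,0, 0,0,0,0,0,0,0]'
```

```text
time_s: 17.4
position: [0.4392, 0.099, 0.0582]
tool_rot: [[-0.174, -0.985, -0.0], [-0.985, 0.174, -0.001], [0.001, 0.0, -1.0]]
ft_force: [0.2, 1.2, 15.5]
grip_width: 0.0094
time_s: 17.8
position: [0.4404, 0.099, 0.057]
tool_rot: [[-0.174, -0.984, -0.042], [-0.985, 0.174, 0.007], [0.0, 0.043, -0.999]]
ft_force: [-2.6, -0.4, 3.4]
grip_width: 0.0091
```

```bash
cat > prof.py <<'E'
from rig import *
from fit import *
import sys
n=sys.argv[1]
d=get_image("wrist");pickle.dump(d,open(f"pics/{n}.pkl","wb"))
g=cv2.cvtColor(d["frame"],cv2.COLOR_RGB2GRAY)
for u,a,b in((285,100,220),(305,100,290)):
    p=g[a:b,u-2:u+3].mean(1);k=np.abs(np.diff(p));print(u,[(a+i+.5,int(p[i-2]),int(p[min(i+3,len(p)-1)])) for i in range(2,len(k)-2) if k[i]>4 and k[i]==k[i-2:i+3].max()])
s=observe();print(s['position'],s['tool_rot'][:,2].round(4),s['ft_force'].round(1))
E
python3 prof.py wrist10; python3 - <<'E'
from fit import *
for n in("wrist8","wrist9"):
    d=load(n);g=cv2.cvtColor(d["frame"],cv2.COLOR_RGB2GRAY)
    for u,a,b in((285,100,220),(305,100,290)):
        p=g[a:b,u-2:u+3].mean(1);k=np.abs(np.diff(p));print(n,u,[(a+i+.5,int(p[i-2]),int(p[min(i+3,len(p)-1)])) for i in range(2,len(k)-2) if k[i]>4 and k[i]==k[i-2:i+3].max()])
E
```

```text
285 [(106.5, 65, 78), (109.5, 80, 69), (116.5, 70, 208), (134.5, 220, 129), (138.5, 130, 161), (171.5, 174, 142), (175.5, 139, 165), (179.5, 164, 116), (192.5, 119, 152)]
305 [(116.5, 72, 211), (134.5, 222, 139), (138.5, 136, 161), (165.5, 148, 210), (171.5, 207, 142), (175.5, 145, 165), (179.5, 164, 117), (190.5, 114, 140), (193.5, 128, 152), (237.5, 149, 104), (256.5, 106, 147), (262.5, 147, 108)]
[0.44042794 0.09896609 0.05704408] [-0.0419  0.0069 -0.9991] [-3.  -0.6  2.6]
wrist8 285 [(104.5, 72, 66), (110.5, 67, 212), (125.5, 215, 155), (147.5, 153, 167), (157.5, 175, 138), (161.5, 140, 152), (165.5, 156, 104), (171.5, 105, 150)]
wrist8 305 [(109.5, 70, 204), (124.5, 217, 154), (149.5, 147, 188), (158.5, 199, 144), (165.5, 157, 104), (171.5, 106, 150), (217.5, 148, 95), (230.5, 96, 139), (261.5, 142, 116), (266.5, 116, 98)]
wrist9 285 [(106.5, 77, 89), (109.5, 87, 82), (116.5, 83, 224), (133.5, 233, 163), (171.5, 180, 155), (174.5, 156, 175), (179.5, 175, 128), (192.5, 132, 161)]
wrist9 305 [(116.5, 84, 225), (133.5, 234, 166), (158.5, 172, 166), (162.5, 162, 205), (166.5, 202, 218), (171.5, 218, 156), (175.5, 156, 174), (179.5, 177, 128), (192.5, 132, 161), (236.5, 156, 115), (256.5, 119, 156), (264.5, 153, 112)]
```

```bash
cat > fit4.py <<'E'
from fit import *
def fit4(n,obs,x0=(0,.02,0)):
    d=load(n);obs=np.array(obs)
    M=[(.0445,0),(.0445,.027),(.022,.027),(.022,.047)]
    def r(p):
        c,s=np.cos(p[2]),np.sin(p[2])
        return np.array([proj(d,O+ex*(p[0]+c*x-s*z)+ez*(p[1]+s*x+c*z))[1] for x,z in M])-obs
    f=least_squares(r,x0,x_scale=(.01,.01,.1));p=f.x
    print(n,"x %.4f z %.4f pitch %.2f"%(p[0],p[1],np.degrees(p[2])),f.fun.round(1))
E
python3 - <<'E'
from fit4 import *
fit4("wrist8",[158.5,171.5,217.5,230.5])
fit4("wrist9",[173,192.5,236.5,256.5])
fit4("wrist10",[173,192.5,237.5,256.5])
for n in("wrist8","wrist9","wrist10"):
    d=load(n);print(n,[proj(d,O+ex*x+ez*z)[1].round(1) for x,z in((.075,.011),(.066,.029),(.054,.029))])
E
```

```text
wrist8 x 0.0037 z 0.0440 pitch 2.06 [ 1.4 -0.8 -2.1  1.5]
wrist9 x 0.0006 z 0.0206 pitch 6.88 [ 1.  -0.6 -1.6  1.1]
wrist10 x 0.0012 z 0.0205 pitch 3.31 [ 1.3 -0.7 -2.1  1.5]
wrist8 [np.float64(109.7), np.float64(125.5), np.float64(146.1)]
wrist9 [np.float64(116.0), np.float64(134.4), np.float64(157.8)]
wrist10 [np.float64(116.4), np.float64(137.3), np.float64(161.1)]
```

```bash
python3 -m crank '[0.002,0.01,0,0,0,-0.001,0, 0,0,0,0,0,-0.001,0, 0,0,0,0,0,0,0,0,0,0,0,0,0,0]';python3 -m crank '[0.002,0.01,0,0,0,-0.001,0, 0,0,0,0,0,0,0,0,0,0,0,0,0,0]';python3 prof.py wrist11
```

```text
time_s: 18.25
position: [0.4413, 0.0988, 0.0556]
tool_rot: [[-0.174, -0.983, -0.051], [-0.985, 0.174, 0.009], [-0.0, 0.051, -0.999]]
ft_force: [-1.0, -1.4, 9.5]
grip_width: 0.0091
time_s: 18.55
position: [0.4419, 0.0987, 0.055]
tool_rot: [[-0.174, -0.983, -0.059], [-0.985, 0.173, 0.011], [-0.0, 0.06, -0.998]]
ft_force: [-1.0, -2.4, 13.4]
grip_width: 0.0092
285 [(107.5, 68, 85), (110.5, 83, 73), (117.5, 73, 205), (136.5, 223, 132), (140.5, 132, 163), (166.5, 162, 180), (172.5, 181, 149), (176.5, 149, 167), (180.5, 169, 117), (192.5, 120, 156)]
305 [(117.5, 74, 208), (136.5, 226, 144), (167.5, 154, 214), (173.5, 211, 158), (180.5, 170, 117), (190.5, 115, 143), (193.5, 131, 157), (237.5, 154, 106), (255.5, 107, 149), (262.5, 151, 119), (266.5, 122, 108)]
[0.44188056 0.09873393 0.05497349] [-0.0591  0.0108 -0.9982] [-1.4 -2.1 12.7]
```

```bash
python3 - <<'E'
from fit4 import *
fit4("wrist11",[174.5,192.5,237.5,255.5])
d=load("wrist11");print([proj(d,O+ex*x+ez*z)[1].round(1) for x,z in((.075,.011),(.066,.029),(.054,.029))])
E
python3 -m crank '[0,0,0,-0.001,0,-0.001,0, 0,0,0,0,0,-0.001,0,0,0,0,0,0,0,0]';python3 -m crank '[0,0,0,-0.001,0,-0.001,0, 0,0,0,0,0,0,0,0,0,0,0,0,0,0]';python3 prof.py wrist12
```

```text
wrist11 x 0.0007 z 0.0182 pitch 0.80 [ 1.3 -0.7 -2.   1.4]
[np.float64(118.0), np.float64(140.0), np.float64(164.1)]
time_s: 18.9
position: [0.4425, 0.0987, 0.0534]
tool_rot: [[-0.174, -0.983, -0.055], [-0.985, 0.174, 0.011], [-0.001, 0.056, -0.998]]
ft_force: [2.2, -2.7, 12.7]
grip_width: 0.0092
time_s: 19.2
position: [0.4428, 0.0987, 0.0528]
tool_rot: [[-0.175, -0.983, -0.052], [-0.985, 0.174, 0.011], [-0.002, 0.053, -0.999]]
ft_force: [6.5, 0.0, 14.6]
grip_width: 0.0091
285 [(110.5, 66, 79), (113.5, 81, 70), (120.5, 71, 206), (139.5, 221, 128), (143.5, 126, 161), (174.5, 165, 172), (178.5, 175, 156), (184.5, 163, 113), (195.5, 118, 160)]
305 [(120.5, 72, 209), (139.5, 223, 142), (170.5, 152, 194), (175.5, 194, 208), (180.5, 208, 156), (184.5, 158, 113), (195.5, 117, 156), (239.5, 154, 102), (256.5, 102, 144), (257.5, 104, 147), (265.5, 148, 106)]
[0.44274548 0.09873578 0.05283623] [-0.0516  0.0111 -0.9986] [ 6.5 -0.6 14.1]
```

```bash
python3 - <<'E'
from fit4 import *
fit4("wrist12",[178.5,195.5,239.5,256.5])
d=load("wrist12");print([proj(d,O+ex*x+ez*z)[1].round(1) for x,z in((.075,.011),(.066,.029),(.054,.029))])
E
python3 -m crank '[0,0,0,0.001,0,-0.001,0, 0,0,0,0.001,0,-0.001,0,0,0,0,0,0,0,0]';python3 -m crank '[0,0,0,0,0,-0.001,0, 0,0,0,0,0,0,0,0,0,0,0,0,0,0]';python3 prof.py wrist13
```

```text
wrist12 x -0.0013 z 0.0135 pitch 0.00 [ 1.2 -0.7 -1.9  1.4]
[np.float64(120.6), np.float64(142.8), np.float64(167.0)]
time_s: 19.55
position: [0.443, 0.0987, 0.0525]
tool_rot: [[-0.174, -0.983, -0.055], [-0.985, 0.174, 0.011], [-0.001, 0.056, -0.998]]
ft_force: [-5.6, -2.5, 46.1]
grip_width: 0.009
time_s: 19.85
position: [0.4431, 0.0987, 0.0524]
tool_rot: [[-0.174, -0.983, -0.054], [-0.985, 0.174, 0.011], [-0.001, 0.055, -0.998]]
ft_force: [-8.5, -3.1, 59.8]
grip_width: 0.009
285 [(110.5, 69, 85), (113.5, 83, 74), (120.5, 75, 204), (140.5, 222, 135), (144.5, 132, 167), (178.5, 177, 157), (179.5, 178, 164), (184.5, 164, 116), (195.5, 118, 165)]
305 [(120.5, 75, 208), (140.5, 223, 148), (171.5, 156, 199), (176.5, 199, 209), (181.5, 209, 150), (184.5, 165, 116), (195.5, 119, 161), (239.5, 158, 105), (257.5, 106, 149), (261.5, 146, 135), (266.5, 135, 109)]
[0.44307094 0.09871633 0.05242386] [-0.0539  0.0105 -0.9985] [-8.9 -2.6 59.2]
```

```bash
python3 -m crank '[0,0,0,0,0,0.002,0, 0,0,0,0,0,0,0,0,0,0,0,0,0,0]';python3 -m crank '[-0.003,-0.015,0,-0.001,0,0,0, -0.003,-0.015,0,-0.001,0,0,0,0,0,0,0,0,0,0]';python3 prof.py wrist14; python3 -c "
from rig import *
print(observe()['wrist_torque'])"
```

```text
time_s: 20.2
position: [0.443, 0.0987, 0.0525]
tool_rot: [[-0.174, -0.983, -0.055], [-0.985, 0.174, 0.011], [-0.001, 0.056, -0.998]]
ft_force: [-2.1, -2.1, 30.9]
grip_width: 0.0094
time_s: 20.5
position: [0.4436, 0.0986, 0.0524]
tool_rot: [[-0.175, -0.984, -0.018], [-0.985, 0.175, 0.005], [-0.001, 0.019, -1.0]]
ft_force: [8.6, -1.9, 18.0]
grip_width: 0.0092
285 [(103.5, 90, 76), (114.5, 81, 98), (124.5, 87, 218), (143.5, 238, 152), (181.5, 191, 168), (187.5, 176, 128), (197.5, 131, 175)]
305 [(124.5, 88, 222), (143.5, 240, 166), (173.5, 168, 211), (178.5, 211, 226), (183.5, 226, 173), (187.5, 176, 128), (197.5, 130, 173), (242.5, 169, 114), (258.5, 116, 158), (267.5, 149, 120)]
[0.44363433 0.09859128 0.05238322] [-0.0189  0.0049 -0.9998] [ 7.6 -1.4 18.4]
[-0.18126585 -0.54072163 -0.33671539]
```

```bash
python3 - <<'E'
from fit4 import *
fit4("wrist13",[179,195.5,239.5,257.0])
fit4("wrist14",[182,197.5,242.5,258.5])
# predicted rows for home & level at several x
for n in("wrist13","wrist14"):
    d=load(n)
    for x in(-.0015,0,.0015):
      for p in(0,-.035):print(n,x,p,[proj(d,O+ex*(x+a*np.cos(p)-np.sin(p)*z)+ez*(.0112+a*np.sin(p)+z))[1].round(1) for a,z in((.0445,0),(.0445,.027),(.022,.027),(.022,.047))])
e=load("scene8");T=e["world_to_cam"];print(-T[:3,:3].T@T[:3,3])
E
```

```text
wrist13 x -0.0011 z 0.0137 pitch -0.39 [ 1.  -0.6 -1.6  1.1]
wrist14 x -0.0007 z 0.0158 pitch -0.41 [ 1.2 -0.7 -1.9  1.4]
wrist13 -0.0015 0 [np.float64(179.6), np.float64(194.6), np.float64(236.8), np.float64(256.8)]
wrist13 -0.0015 -0.035 [np.float64(178.9), np.float64(191.8), np.float64(234.5), np.float64(252.7)]
wrist13 0 0 [np.float64(177.0), np.float64(191.6), np.float64(234.2), np.float64(253.8)]
wrist13 0 -0.035 [np.float64(176.3), np.float64(188.8), np.float64(231.8), np.float64(249.7)]
wrist13 0.0015 0 [np.float64(174.4), np.float64(188.6), np.float64(231.4), np.float64(250.8)]
wrist13 0.0015 -0.035 [np.float64(173.8), np.float64(185.8), np.float64(229.1), np.float64(246.6)]
wrist14 -0.0015 0 [np.float64(182.8), np.float64(196.2), np.float64(238.7), np.float64(257.3)]
wrist14 -0.0015 -0.035 [np.float64(182.2), np.float64(193.5), np.float64(236.4), np.float64(253.2)]
wrist14 0 0 [np.float64(180.2), np.float64(193.2), np.float64(236.0), np.float64(254.3)]
wrist14 0 -0.035 [np.float64(179.6), np.float64(190.5), np.float64(233.7), np.float64(250.2)]
wrist14 0.0015 0 [np.float64(177.6), np.float64(190.2), np.float64(233.2), np.float64(251.3)]
wrist14 0.0015 -0.035 [np.float64(177.0), np.float64(187.6), np.float64(230.9), np.float64(247.1)]
[-0.02367448 -0.37562596  0.83298829]
```

Predicted edge rows for a home, level cover match what I see to within 1–3 px, and it bottomed stiffly at 60 N. The tool sits about 10 mm off centre along the rib, so I'll regrip centred and level and press again, so that both ends are surely home.

```bash
python3 -m crank '[0,0,0,0,0,0.002,0, 0,0,0,0,0,0,40, 0,0,0,0,0,0,40, 0,0,0,0,0,0.006,40, -0.005,-0.019,0,0,0,0.004,40, 0,0,0,0,0,0,40, 0,0,0,0,0,0,40]'; python3 prof.py wrist15
```

```text
time_s: 21.25
position: [0.4391, 0.099, 0.0625]
tool_rot: [[-0.174, -0.985, -0.011], [-0.985, 0.174, 0.0], [0.002, 0.011, -1.0]]
ft_force: [-0.8, 0.7, 0.2]
grip_width: 0.0341
285 [(107.5, 79, 87), (116.5, 84, 221), (133.5, 233, 157), (160.5, 170, 178), (166.5, 177, 166), (172.5, 165, 123), (179.5, 124, 168)]
305 [(116.5, 85, 225), (133.5, 236, 166), (158.5, 173, 167), (162.5, 162, 207), (166.5, 204, 221), (172.5, 213, 124), (179.5, 124, 169), (223.5, 165, 111), (235.5, 113, 157), (271.5, 158, 114)]
[0.43918536 0.09898112 0.06234442] [-0.0112  0.     -0.9999] [-0.2  0.1 -0.4]
```

```bash
python3 - <<'E'
from fit4 import *
fit4("wrist15",[168,179.5,223.5,235.5])
d=load("wrist15")
print([proj(d,O+ex*x+ez*z)[1].round(1) for x,z in((.075,.011),(.066,.029),(.054,.029))])
for x in(-.0015,0):
  for p in(0,-.05):print(x,p,[proj(d,O+ex*(x+a-np.sin(p)*z)+ez*(.011+(-p*.04 if p else 0)*1+a*np.sin(p)+z))[1].round(1) for a,z in((.0445,0),(.0445,.027),(.022,.027),(.022,.047),(-.022,.047))])
g=cv2.cvtColor(d["frame"],cv2.COLOR_RGB2GRAY);print([int(v) for v in g[226:400:4,308:313].mean(1)])
# side edges of cover top at several rows -> width vs row (pitch indicator)
for v in(185,200,215):
    r=g[v-1:v+2].mean(0);k=np.diff(r);print(v,[(i,int(k[i])) for i in range(230,400) if abs(k[i])>6 and abs(k[i])==abs(k[i-2:i+3]).max()])
E
```

```text
wrist15 x 0.0012 z 0.0174 pitch -0.94 [ 1.2 -0.7 -1.8  1.3]
[np.float64(116.4), np.float64(135.3), np.float64(158.3)]
-0.0015 0 [np.float64(171.9), np.float64(182.4), np.float64(223.3), np.float64(238.5), np.float64(317.1)]
-0.0015 -0.05 [np.float64(171.8), np.float64(179.7), np.float64(221.5), np.float64(234.7), np.float64(317.2)]
0 0 [np.float64(169.4), np.float64(179.5), np.float64(220.7), np.float64(235.6), np.float64(314.6)]
0 -0.05 [np.float64(169.3), np.float64(176.8), np.float64(218.9), np.float64(231.7), np.float64(314.6)]
[113, 113, 116, 158, 162, 162, 162, 161, 161, 161, 139, 125, 113, 112, 112, 112, 125, 112, 111, 112, 110, 110, 105, 110, 110, 145, 146, 158, 158, 159, 80, 74, 48, 47, 46, 45, 44, 43, 42, 41, 40, 39, 39, 38]
185 [(246, 42), (261, -13), (357, 23), (378, -50), (390, 7), (395, -8)]
200 [(235, 7), (241, -6), (247, 41), (262, -12), (356, 26), (377, -56), (395, 8), (399, -7)]
215 [(243, 8), (248, 38), (263, -11), (355, 24), (376, -57)]
```

```bash
python3 -m crank '[0,-0.011,0,-0.0056,0.0002,0,40, 0,0,0,0,0,-0.007,40, 0,0,0,0,0,0,40, 0,0,0,0,0,0,0, 0,0,0,0,0,0,0, 0,0,0,0,0,0,0, 0,0,0,0,0,0,0,0,0,0,0,0,0,0]' 120; python3 -m crank '[0,0,0,0,0,-0.001,0, 0,0,0,0,0,0,0,0,0,0,0,0,0,0]';python3 -m crank '[0,0,0,0,0,-0.001,0, 0,0,0,0,0,0,0,0,0,0,0,0,0,0]'
```

```text
time_s: 22.1
position: [0.4394, 0.0984, 0.0572]
tool_rot: [[-0.174, -0.985, 0.015], [-0.985, 0.174, -0.001], [-0.001, -0.015, -1.0]]
ft_force: [54.4, -11.8, 24.9]
grip_width: 0.0089
time_s: 22.4
position: [0.4403, 0.0983, 0.0574]
tool_rot: [[-0.175, -0.984, 0.017], [-0.985, 0.175, -0.001], [-0.002, -0.017, -1.0]]
ft_force: [13.2, -2.5, 20.3]
grip_width: 0.0089
time_s: 22.7
position: [0.4406, 0.0984, 0.0568]
tool_rot: [[-0.174, -0.985, 0.018], [-0.985, 0.175, -0.001], [-0.002, -0.018, -1.0]]
ft_force: [13.8, -2.3, 26.9]
grip_width: 0.0087
```

The tool met an unexpected +x force of 54 N at the regrip. I'll check the cover's state as a text rendering of the scene crop, alongside the same crop from before the press.

```bash
python3 - <<'E'
from rig import *
from fit import *
e=get_image("scene");pickle.dump(e,open("pics/scene16.pkl","wb"))
ch=" .:-=+*#%@"
g=cv2.cvtColor(e["frame"],cv2.COLOR_RGB2GRAY);print(g[185:245,250:310].min(),g[185:245,250:310].max())
for v in range(185,246):print(v,"".join(ch[min(9,int(x)//24)]*2 for x in g[v,252:310]))
ey=np.array([-ex[1],ex[0],0])
P=lambda x,y,z:proj(e,O+ex*x+ey*y+ez*z).round(1)
for n,p in(("plate-x-y",(-.075,-.04,.011)),("plate+x-y",(.075,-.04,.011)),("hous-x in top -y",(-.054,-.01,.029)),("cover -x-y top",(-.0445,-.0245,.038)),("cover -x-y bot",(-.0445,-.0245,.011)),("+x-y top",(.0445,-.0245,.038)),("+x-y bot",(.0445,-.0245,.011)),("-x+y top",(-.0445,.0245,.038))):print(n,P(*p))
E
```

```text
18 192
185 ................................................................::----::....................==++++******************
186 ........................::::......................................::------::....................==++++**************
187 ..........................::::..................................::::++****++--....::................==**************
188 ..............::::......::--::......................................++******==........................==++**********
189 ......::......::::..........::::....................................++******==::................::........==++****++
190 ............................--::....................................--++******==::::..........................==++++
191 ............::................::::::................................::--++****++++--::............................==
192 ..................................::............................::....::==++****++==::::::..............::..........
193 ........................::::..........................................::::++******==::----::................::......
194 
[... 5793 characters left out ...]
  ........
242 ............................----....................................................................................
243 ......::............................................::....................................................  ........
244 ....................................................................................................................
245 ....................................................................................................................
plate-x-y [266.2 240.3]
plate+x-y [310.  208.7]
hous-x in top -y [264.6 224.5]
cover -x-y top [270.7 223.6]
cover -x-y bot [271.7 230. ]
+x-y top [297.2 205. ]
+x-y bot [297.7 211.5]
-x+y top [258.8 212.6]
```

The text rendering matches a level, home cover at every corner to within about 1 px. I'll relieve the sideways push and keep the downward press.

```bash
python3 -m crank '[0,0,0,0.001,0,0,0, 0,0,0,0,0,0,0,0,0,0,0,0,0,0]';python3 -m crank '[0,0,0,0.0005,0,-0.0005,0, 0,0,0,0,0,0,0,0,0,0,0,0,0,0,0,0,0,0,0,0,0]'
```

```text
time_s: 23.05
position: [0.4407, 0.0984, 0.0567]
tool_rot: [[-0.174, -0.985, 0.015], [-0.985, 0.174, -0.001], [-0.002, -0.015, -1.0]]
ft_force: [11.2, -2.3, 28.0]
grip_width: 0.0089
time_s: 23.45
position: [0.441, 0.0984, 0.0562]
tool_rot: [[-0.174, -0.985, 0.015], [-0.985, 0.174, -0.001], [-0.001, -0.015, -1.0]]
ft_force: [10.3, -2.3, 29.8]
grip_width: 0.0085
```

```bash
python3 -m crank '[0,0,0,0.001,0,-0.0015,0, 0,0,0,0.0005,0,-0.001,0,0,0,0,0,0,0,0]';python3 -m crank '[0,0,0,0.0005,0,-0.001,0, 0,0,0,0,0,0,0,0,0,0,0,0,0,0]'; python3 -m crank '[0,0,0,0,0,-0.001,0, 0,0,0,0,0,0,0,0,0,0,0,0,0,0]'
```

```text
time_s: 23.75
position: [0.4432, 0.0983, 0.0535]
tool_rot: [[-0.174, -0.985, 0.016], [-0.985, 0.174, -0.001], [-0.002, -0.016, -1.0]]
ft_force: [12.9, -2.6, 23.2]
grip_width: 0.0088
time_s: 24.05
position: [0.4435, 0.0982, 0.0533]
tool_rot: [[-0.174, -0.985, 0.016], [-0.985, 0.174, -0.002], [-0.001, -0.016, -1.0]]
ft_force: [8.6, -4.6, 36.8]
grip_width: 0.0086
time_s: 24.35
position: [0.4434, 0.0982, 0.0532]
tool_rot: [[-0.174, -0.985, 0.017], [-0.985, 0.174, -0.002], [-0.001, -0.017, -1.0]]
ft_force: [5.1, -5.6, 50.3]
grip_width: 0.0087
```

```bash
python3 prof.py wrist17; python3 - <<'E'
from fit import *
d=load("wrist17")
for x in(-.003,-.0015,0):
  for z in(.011,.015):print(x,z,[proj(d,O+ex*(x+a)+ez*(z+h))[1].round(1) for a,h in((.0445,0),(.0445,.027),(.022,.027),(.022,.047))])
print([proj(d,O+ex*x+ez*z)[1].round(1) for x,z in((.075,.011),(.066,.029),(.054,.029))])
g=cv2.cvtColor(d["frame"],cv2.COLOR_RGB2GRAY)
for v in(200,215,225):
    r=g[v-1:v+2].mean(0);k=np.diff(r);print(v,[(i,int(k[i])) for i in range(220,410) if abs(k[i])>8 and abs(k[i])==abs(k[i-2:i+3]).max()])
ey=np.array([-ex[1],ex[0],0])
for z in(.038,.042):print(z,[[proj(d,O+ex*x+ey*y+ez*z).round(1) for y in(-.0245,.0245)] for x in(.0445,.03)])
E
```

```text
285 [(102.5, 74, 90), (117.5, 85, 101), (127.5, 91, 231), (145.5, 243, 168), (182.5, 198, 173), (188.5, 179, 132), (196.5, 134, 177)]
305 [(106.5, 99, 81), (127.5, 93, 234), (145.5, 245, 177), (170.5, 183, 171), (174.5, 169, 215), (179.5, 215, 229), (184.5, 229, 176), (188.5, 180, 132), (196.5, 136, 178), (241.5, 174, 117), (256.5, 120, 166), (264.5, 169, 125)]
[0.44344686 0.09820273 0.05323981] [ 0.0172 -0.0017 -0.9999] [ 5.3 -5.9 51.1]
-0.003 0.011 [np.float64(186.9), np.float64(198.8), np.float64(241.2), np.float64(258.4)]
-0.003 0.015 [np.float64(188.4), np.float64(201.0), np.float64(244.3), np.float64(262.5)]
-0.0015 0.011 [np.float64(184.3), np.float64(195.9), np.float64(238.4), np.float64(255.4)]
-0.0015 0.015 [np.float64(185.8), np.float64(198.0), np.float64(241.5), np.float64(259.4)]
0 0.011 [np.float64(181.8), np.float64(192.9), np.float64(235.7), np.float64(252.3)]
0 0.015 [np.float64(183.2), np.float64(194.9), np.float64(238.7), np.float64(256.2)]
[np.float64(127.4), np.float64(147.0), np.float64(170.7)]
200 [(244, 46), (260, -13), (359, 24), (380, -43), (401, -12)]
215 [(240, -10), (245, 41), (261, -11), (359, 24), (380, -48), (404, -12)]
225 [(245, 40), (261, -13), (358, 24), (379, -56)]
0.038 [[array([362.1, 192.8]), array([262.5, 193. ])], [array([360.9, 220.8]), array([263.7, 221. ])]]
0.042 [[array([363.5, 194.8]), array([261.2, 195. ])], [array([362.2, 223.4]), array([262.5, 223.6])]]
```

```bash
python3 - <<'E'
from fit4 import *
from scipy.optimize import brentq
fit4("wrist17",[184,196.5,241.5,256.5]); fit4("wrist13",[179,195.5,239.5,257.0])
ey=np.array([-ex[1],ex[0],0])
def wpred(d,v,z,Y):
    f=lambda x:proj(d,O+ex*x+ez*z)[1]-v
    x=brentq(f,-.03,.1);return abs(proj(d,O+ex*x+ey*Y+ez*z)[0]-proj(d,O+ex*x-ey*Y+ez*z)[0])
for n,zt in(("wrist8",.0685),("wrist13",.038),("wrist15",.038),("wrist17",.038)):
    d=load(n);g=cv2.cvtColor(d["frame"],cv2.COLOR_RGB2GRAY).astype(float);out=[]
    for v in(205,215):
        k=np.diff(g[v-2:v+3].mean(0));m=310
        def sub(a,b):
            w=np.abs(k[a:b]);i=a+w.argmax();s=np.abs(k[i-2:i+3]);return (np.arange(i-2,i+3)*s).sum()/s.sum()
        c=[i for i in range(225,400) if abs(k[i])>6 and abs(k[i])==abs(k[i-2:i+3]).max()]
        out.append((c,wpred(d,v,zt,.0245).round(1),wpred(d,v,zt+.004,.0245).round(1)))
    print(n,out)
E
```

```text
wrist17 x -0.0007 z 0.0167 pitch -0.97 [ 0.9 -0.5 -1.3  0.9]
wrist13 x -0.0011 z 0.0137 pitch -0.39 [ 1.  -0.6 -1.6  1.1]
wrist8 [([251, 260, 359, 366, 382], np.float64(98.1), np.float64(100.9)), ([226, 240, 252, 261, 359, 366, 377], np.float64(97.2), np.float64(99.9))]
wrist13 [([229, 244, 259, 360, 382], np.float64(100.5), np.float64(103.5)), ([245, 260, 360, 381], np.float64(99.3), np.float64(102.3))]
wrist15 [([247, 262, 356, 377, 388], np.float64(93.2), np.float64(95.6)), ([228, 248, 263, 355, 376], np.float64(92.2), np.float64(94.7))]
wrist17 [([244, 260, 359, 380], np.float64(98.6), np.float64(101.3)), ([240, 245, 261, 359, 380], np.float64(97.7), np.float64(100.4))]
```

The cover width in the image matches the home height to about 1 px. I'll ease the press to a moderate value and hand in.

```bash
python3 -m crank '[0,0,0,0,0,0.001,0, 0,0,0,0,0,0,0, 0,0,0,0,0,0,0, 0,0,0,0,0,0,0, 0,0,0,0,0,0,0, 0,0,0,0,0,0,0]'
```

```text
time_s: 25.0
position: [0.4434, 0.0982, 0.0533]
tool_rot: [[-0.174, -0.985, 0.016], [-0.985, 0.174, -0.002], [-0.001, -0.016, -1.0]]
ft_force: [8.3, -5.0, 36.9]
grip_width: 0.0087
```

```bash
python3 -c "
from rig import *
print(close_job()); s=observe(); print(s['time_s'],s['position'],s['ft_force'])"
```

```text
the job is handed in; nothing more can be done
None
the job is handed in; nothing more can be done
```

I laid the cell in the tray and let go of it. Then I put the cover on by its rib, pressed it down to a hard stop, and handed in at 25.0 s, still gripping and pressing with about 37 N. No verdict came back.

**Checks that agreed**
- **Cell:** the last view before covering showed it between the rails and blocks, with its centre about 0.5 mm from the box centre.
- **Cover:** its corners in the scene image and its width in the wrist image match a level cover fully down, to within about 1 px (about 3 mm in the scene view, 1.5 mm in the wrist view). I pressed it to a hard stop twice, at 60 N and 50 N, well past the 10–15 N the catches need.

**Problems and checks that disagreed**
- **Tilt and slip:** going down, the cover tilted about 5° in the jaws and slipped along the rib. I levelled it, pressed it down, let go, gripped it again and pressed once more.
- **Sideways force at the regrip:** it reached 54 N, and I could not explain it. About 8 N remained at the end, and the jaws sit about 10 mm off the rib's centre.
- **Cover height:** the four-edge fit to the wrist image gave values 2–4 mm apart between views, while the width check and the hard stops said fully down.
- **Catches:** I could not see them, so I am inferring that both snapped home. I had also used all 12 pictures before the press, so the later checks were numeric only.
- **Joint 6:** it came within 0.05° of its range limit on the way to the cover.

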